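Clip a test cassette into the reading stand

TASK

Lift the red-barred spring clip of the reading stand well up so that it stays open, then slide the blue-ended test cassette, nose first, along the stand's channel until its nose bears on the brass end stop, pressing it home for a moment with a firm but gentle push of 6 to 12 N. Then fold the clip fully down so that its sprung foot holds the cassette there, let go, and leave the other things on the desk alone.

Things in the scene. Friction and masses are not known exactly. Their poses are not given: they have to be found in the camera images.
- cassette: Test cassette to load: flat white plastic bar 90 x 28 x 8 mm, 20 to 45 g, its rear 34 mm BLUE with white ribs (the end to hold). Origin: centre of its underside; x runs lengthwise from blue end to white nose, y across, z up. It starts flat on a 2 mm light blue mat beside two alike ones, nose away from the robot within 0.35 rad; pinch it across its 28 mm width.
- cassette_nose (a point): Middle of the lower front edge of that cassette's nose, 45 mm ahead of its origin along its x.
- stand: Light grey reading stand screwed to the desk. Origin: underside, centre line; x is the direction in which the cassette slides in (away from the robot within 0.35 rad), z up. Deck 30 mm high; a block 80 mm wide at x -15 to 80 mm. Two dark hinge cheeks (66 mm high, 34 mm over all in y) stand at x 57 to 75 mm.
- tongue (a point): Middle of the top of the stand's front tongue, at stand x = -42, z = 30 mm; axes as the stand's. The tongue runs over stand x -72 to -15 mm at deck height and is only 20 mm wide, so fingers that hold the cassette pass down on either side of it (below it is a foot 6 mm high and 70 mm wide).
- mouth (a point): Mouth of the channel on the centre line of the deck, at stand x = -15, z = 30 mm; axes as the stand's. Two aluminium guides, 7 mm above the deck, make a channel 30 mm wide over stand x -8 to 38 mm; at the mouth they flare to 36 mm.
- stop_face (a point): Brass end stop in the channel: the middle of the lower edge of its face, on the deck and the centre line; axes as the stand's. The stop is 9 mm high and 26 mm wide. It has been set anew each time, somewhere between stand x = 23 and 37 mm, and does not give.
- clip (a joint): Hinge of the clip lever, rad: 0 fully down (hard stop), growing as the bar is lifted, 1.35 fully up (hard stop). The hinge is stiff: the lever stays where it is left, and moving it takes about 4 N at the bar, up to 7 N for the last part of lowering on to a cassette. It starts between 0 and 0.25.
- clip_bar (a point): Centre of the clip's red crossbar: round, 11 mm in diameter, 22 mm long, along the stand's y, at the free end of the 12 mm wide steel lever, 78 mm from the hinge and 4 mm above its line. Pinch it by its end faces from above; it turns between the fingers. Fully down it lies at stand x = -12, z = 60 mm; fully up at about x = 53, z = 133 mm.
- clip_hinge (a point): Centre of the lever's hinge, which runs along the stand's y, at stand x = 66, z = 56 mm. The lever points from here towards the stand's -x when down, and swings up and over towards +x.
- leaf: Sprung steel foot (a round bar 8 mm in diameter, 14 mm wide) hanging under the clip lever. Lever down and stand empty, it ends 3 mm over the deck at stand x = 8 mm; on a cassette it gives way upwards and presses with about 2 to 4 N. Origin: its pivot on the lever, 22 mm from the clip's hinge.
- cassette_yellow: Bystander: the same cassette with a yellow end, on the mat. Origin: centre of its underside.
- cassette_green: Bystander: the same cassette with a green end, on the mat. Origin: centre of its underside.
- sanitiser: Bystander: white bottle, 64 mm across, 170 mm high, at the far side of the desk. Origin: centre of its underside.
- pen_pot: Bystander: blue pen pot 60 x 90 mm with pens up to 140 mm high, at the far side. Origin: centre of its underside.
- swab_jar: Bystander: clear jar with a blue cap, 70 mm across, 85 mm high, at the far side. Origin: centre of its underside.
- timer: Bystander: small white timer 50 x 65 x 22 mm lying on the right of the desk. Origin: centre of its underside.
- stop: The brass end stop itself (10 x 26 x 9 mm); its origin is the same point as point stop_face.

How it is judged (in metres and radians):
On the way, in this order (a step that is already met when the one before it is completed fails the run):
1. the clip is lifted well up (more than 0.9 rad), the cassette's nose still over 50 mm from the stop (value of joint clip above 0.9 rad and horizontal distance between cassette_nose and stop_face above 0.05 m), for 0.2 s.
2. with the clip still up (more than 0.6 rad), the cassette's nose bears on the stop with more than 4 N, straight in the channel (value of joint clip above 0.6 rad and contact force between cassette and stop above 4 N and x of cassette_nose in the frame of stop_face above -0.002 m and y of cassette_nose in the frame of stop_face between -0.003 and 0.003 m and z of cassette_nose in the frame of stop_face between -0.002 and 0.002 m and angle between the x axis of cassette and the x axis of stand, either way round below 0.06 rad and angle between cassette's own z axis and vertical below 0.05 rad), for 0.15 s.
3. the clip is folded down (below 0.1 rad) on the cassette (value of joint clip below 0.1 rad and contact force between cassette and leaf above 0.5 N), for 0.2 s.
At the end, for the whole second after the job is handed in: The blue-ended cassette lies flat and at rest in the stand's channel, its nose within 2 mm of the end stop (3 mm sideways, 2 mm in height, 0.06 rad in direction), the clip is down (below 0.1 rad) and its foot presses on the cassette with more than 0.5 N (all of step 3 and x of cassette_nose in the frame of stop_face above -0.002 m and y of cassette_nose in the frame of stop_face between -0.003 and 0.003 m and z of cassette_nose in the frame of stop_face between -0.002 and 0.002 m and angle between the x axis of cassette and the x axis of stand, either way round below 0.06 rad and angle between cassette's own z axis and vertical below 0.05 rad and linear speed of cassette below 0.01 m/s); the robot touches nothing.
It fails at once if the cassette is pushed against the end stop with more than 14 N (contact force between cassette and stop above 14 N).
It fails at once if the cassette is jammed: more than 30 N in all between it and the stand with its clip (contact force between cassette and stand above 30 N).
It fails at once if a bystander is moved by more than 15 mm (distance of any of cassette_yellow, cassette_green, sanitiser, pen_pot, swab_jar, timer from where it was at the start of the episode above 0.015 m).
It also fails if it takes over 72 s, if anything falls off the work surface, if the arm or the gripper's body presses on something with over 40 N, if the wrist force passes 120 N, or if a joint passes its speed limit or range.

ROBOT

A 6-joint arm with a two-finger parallel gripper is mounted at the origin on the work surface. World frame = base frame: x ahead of the robot, y to its left, z up, the work surface at z = 0. Lengths are in mm, angles in rad, forces in N, time in s.
With the tool pointing down it reaches from about 350 to 975 mm from the base axis. Payload 7.1 kg.
Tool frame: the origin (TCP) lies between the finger pads; the fingertips stand 8 mm ahead of it and the grasp point (between the pads) lies 11 mm behind it (ctrl.tips_ahead is the distance from the TCP to the fingertips, in mm); y points along the fingers, z is the direction in which the jaws open and shut, and the axes are right-handed (so a half turn about y gives the same grasp; the last joint's range is limited). The gripper opens to 88 mm and grips with 3 to 60 N. Pads are 20 mm wide; open, the fingers measure 115 mm over their backs; the gripper's body (75 mm by 178 mm) begins 61 mm behind the grasp point.
Start: joints at [1.241, 0.423, 1.63, -0, 1.089, -0.019], TCP at [191.106, 595.049, 230.675] pointing down, gripper open.
Joint ranges: [-3, 3], [-0.9, 2.11], [0.09, 2.58], [-1.31, 4.45], [0.11, 2.69], [-2.54, 2.54]. Speed limits (rad/s): [2.39, 2.39, 3.01, 3.14, 3.14, 3.14].

INTERFACE

Orientations are given as a rotation vector (axis times angle).
In Python, from workcell import ctrl gives the robot as it stands.
- The arm moves only by the shell command python3 -m creep 'ROWS'. ROWS is JSON, a list of rows, each an object of numbers: "tx", "ty", "tz": the shift along the world's x, y, z in mm; "rx", "ry", "rz": the turn, a rotation vector about the world's x, y, z in rad; "fingers": the closure in counts, from 0 (fully open) to 255 (shut). A call has 1 to 10 rows; each row is the pose to reach, as a shift and turn from the pose commanded when the call began; what a row does not reach only later rows make up. A row lasts 1/8 s, in which the tool goes at most 62.5 mm and 10.7 degrees, less where a joint would pass 70% of its speed; a pose out of reach is approached as far as the arm can. A call with a gripper value outside its range is refused whole. The fingers move at their own pace and stop on an object; the grip force is fixed at half the most. Time passes only in rows, so rows that repeat a pose let the fingers close. It gives the time, the measured TCP pose, the force and the opening at its end, in the units of the state.
- ctrl.get_obs(): the state, without advancing time (a new reading comes with each control period).
- ctrl.get_image(name): name is "side" or "top"; returns a dict with "pixels" (480x640x3 uint8, blue, green, red), "intrinsics" (3x3 intrinsics, pixels), "k1" (the pictures are not rectified: a ray, as slopes to the right and down, at radius r is drawn at 1 + k1 r^2 times it, then the intrinsics apply), "rvec" (rotation vector, rad) and "tvec" (3), from world to camera coordinates, as OpenCV has them. Camera axes: x right, y down, z forward; pixel columns grow to the right and rows downward; lengths in mm; the calibration is good to about 2 mm. A picture is of the moment at which its call begins. There is no depth.
- ctrl.close_job(): hands the job in, once; it reports no verdict.
The state is a dict: "t": time; "qpos": joint angles; "qvel": joint speeds; "joint_torque": joint torques, N m; "ee_pos": TCP position; "orientation": TCP orientation; "ft_force": force on the tool from outside, world axes, zero at the start; "moment": the same for the moment, N m; "width": finger opening in mm.
Only numpy, scipy, OpenCV 4.12 (cv2) and the standard library are available. Lean on these libraries where they do the work, as an engineer would, in place of code of your own. Each camera call takes 0.05 s, during which the arm holds its last target.

## Working session

There is one attempt and no reset: what is moved stays moved. The work goes in short steps, Python scripts to look and compute and a shell command to move; the robot and the scene stay as the last step left them, time stands still between calls to the robot, and variables do not carry over. Pictures are saved under pics/ and viewed, and the job is handed in when it is done.

```bash
ls; mkdir -p pics
cat > h.py <<'E'
import numpy as np, cv2
from workcell import ctrl
def snap(n,fn=None):
    im=ctrl.get_image(n)
    if fn: cv2.imwrite('pics/'+fn,im['pixels'])
    return im
def ray(im,uv):
    K=np.array(im['intrinsics'],float);k1=im['k1']
    d=np.array([(uv[0]-K[0,2])/K[0,0],(uv[1]-K[1,2])/K[1,1]])
    s=d.copy()
    for _ in range(30): s=d/(1+k1*(s@s))
    R=cv2.Rodrigues(np.array(im['rvec'],float))[0];t=np.array(im['tvec'],float).ravel()
    return -R.T@t, R.T@np.array([s[0],s[1],1.])
def onz(im,uv,z):
    c,d=ray(im,uv); return c+d*(z-c[2])/d[2]
def proj(im,p):
    R=cv2.Rodrigues(np.array(im['rvec'],float))[0];t=np.array(im['tvec'],float).ravel()
    q=R@np.array(p,float)+t; s=q[:2]/q[2]; s=s*(1+im['k1']*(s@s));K=np.array(im['intrinsics'])
    return np.array([K[0,0]*s[0]+K[0,2],K[1,1]*s[1]+K[1,2]])
def tri(a,ua,b,ub):
    c1,d1=ray(a,ua);c2,d2=ray(b,ub);d1/=np.linalg.norm(d1);d2/=np.linalg.norm(d2)
    s=np.linalg.lstsq(np.c_[d1,-d2],c2-c1,rcond=None)[0]
    p,q=c1+s[0]*d1,c2+s[1]*d2
    return (p+q)/2,np.linalg.norm(p-q)
E
python3 - <<'E'
from h import *
for n in('side','top'):
    im=snap(n,n+'0.png');print(n,im['intrinsics'],im['k1'],im['rvec'],im['tvec'],ray(im,(320,240)))
print(ctrl.get_obs(),ctrl.tips_ahead)
E
```

```text
pics
side [[513.11737181   0.         310.85623497]
 [  0.         513.11737181 255.51004332]
 [  0.           0.           1.        ]] -0.14026656593011622 [ 2.10423468 -0.54096641  0.27446305] [-541.26920431  185.52835279 1002.77703054] (array([ 133.72090664, -904.12969961,  705.42405659]), array([ 0.41540142,  0.73971497, -0.53056109]))
top [[567.62501472   0.         323.81848794]
 [  0.         567.62501472 245.55253286]
 [  0.           0.           1.        ]] -0.022427327386189914 [ 2.14013731 -2.11474412  0.16471283] [ -70.76094128  595.39398096 1075.37888805] (array([ 408.09905021,  -79.98379204, 1158.87817067]), array([ 0.17673785,  0.02134883, -0.98409801]))
{'t': 0.1, 'qpos': array([ 1.24097920e+00,  4.23784966e-01,  1.63061370e+00, -5.11388019e-06,
        1.08858290e+00, -1.90023271e-02]), 'qvel': array([ 4.98428070e-05, -6.30558923e-04, -1.47501767e-03,  4.83386574e-04,
        8.65350878e-04, -1.39721449e-03]), 'joint_torque': array([ 3.63562212e-04, -5.45615208e+01, -2.74325967e+01,  6.46313815e-02,
        1.87738583e-02, -5.11022256e-05]), 'ee_pos': array([190.96535025, 594.59425855, 229.96653942]), 'orientation': array([-1.55836772,  0.24416613, -0.24379325]), 'ft_force': array([ 0.38770158, -0.46049926, -0.94931742]), 'moment': array([ 0.01692613, -0.02782138, -0.01082032]), 'width': 87.78019516886178} 8.0
```

View pics/side0.png

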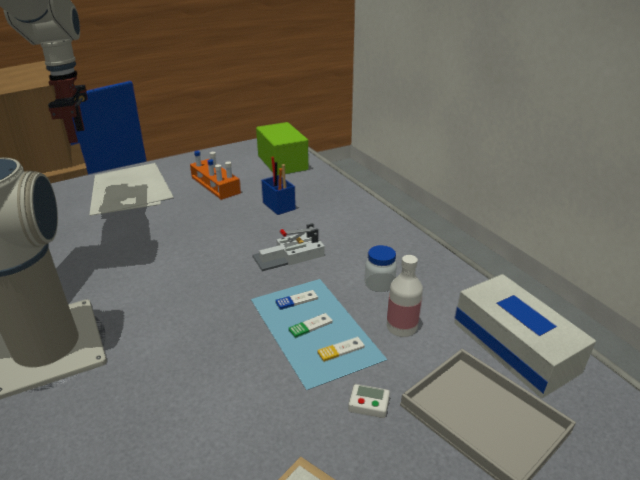

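View pics/top0.png

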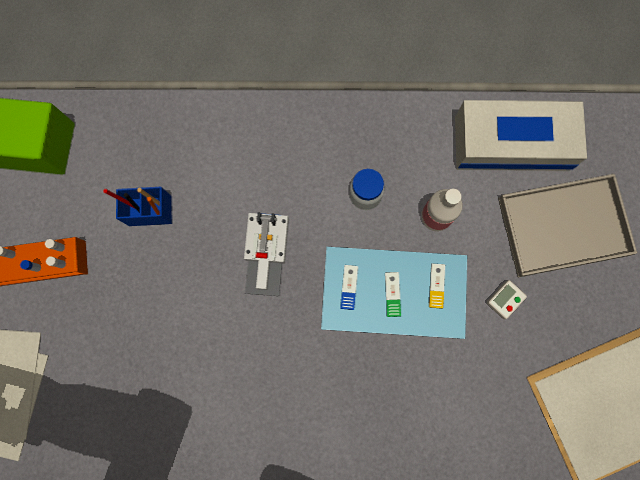

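The stand is at top pixel (265,250) with its red bar at (262,255). The blue cassette is at (348,287) on the mat. I'll zoom in on both.

Run:
```python
from h import *
t=cv2.imread('pics/top0.png');s=cv2.imread('pics/side0.png')
a=cv2.resize(t[200:320,220:380],(800,600),interpolation=cv2.INTER_CUBIC)
b=cv2.resize(s[215:320,245:385],(800,600),interpolation=cv2.INTER_CUBIC)
cv2.imwrite('pics/top0z.png',a);cv2.imwrite('pics/side0z.png',b)
```

```text
(no output)
```

View pics/top0z.png

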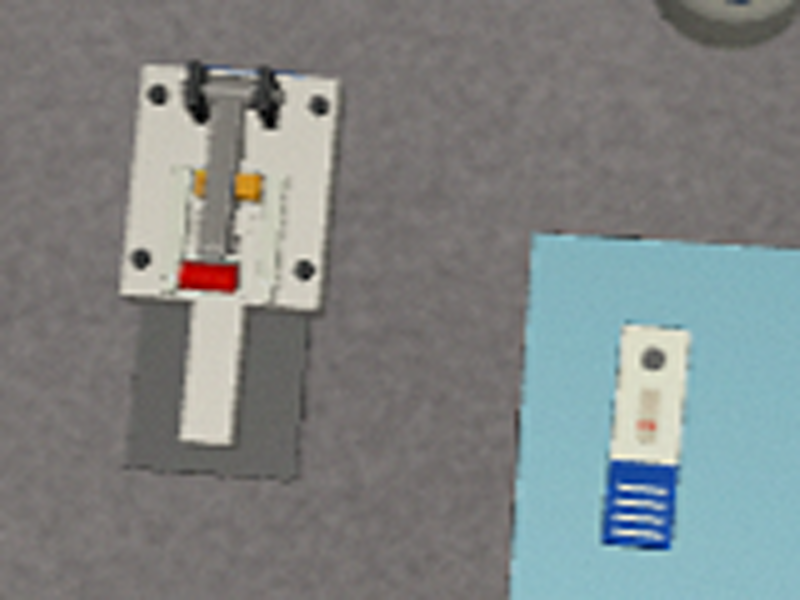

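View pics/side0z.png

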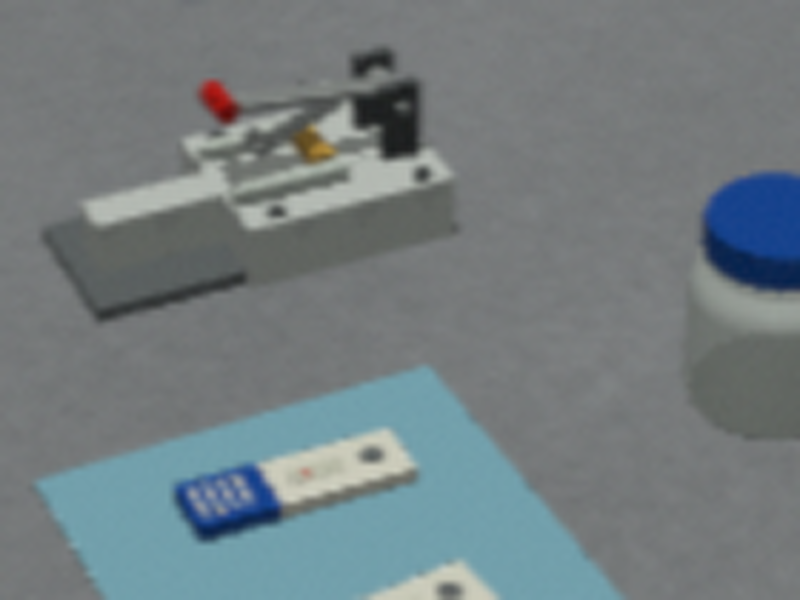

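```bash
cat >> h.py <<'E'
T=lambda x,y:((x+.5)/5-.5+220,(y+.5)/5-.5+200)
S=lambda x,y:((x+.5)*.175-.5+245,(y+.5)*.175-.5+215)
E
python3 - <<'E'
from h import *
np.set_printoptions(precision=1,suppress=True)
t=snap('top');s=snap('side')
def P(im,f,l,z): 
    r=np.array([onz(im,f(*p),z) for p in l])[:,:2]; print(r.tolist().__str__()); return r
print('block T FL FR BR BL');b=P(t,T,[(121,296),(321,311),(341,78),(143,65)],30)
print('tongue T');P(t,T,[(178,442),(234,446)],30)
print('foot T');P(t,T,[(126,467),(298,481)],6)
print('cas T NL NR RR RL');c=P(t,T,[(623,324),(692,330),(672,549),(602,543)],10)
ax=b[2]+b[3]-b[0]-b[1];print('stand yaw',np.arctan2(ax[1],ax[0]))
ax=c[0]+c[1]-c[2]-c[3];print('cas yaw',np.arctan2(ax[1],ax[0]),c.mean(0))
print('tongue S FR, FL, block FR BR');P(s,S,[(96,228),(80,203),(245,229),(459,180)],30)
print('foot S FR');P(s,S,[(100,320),(42,233)],6)
print('cas S NL NR RR RL');c=P(s,S,[(388,430),(419,468),(205,530),(176,488)],10)
ax=c[0]+c[1]-c[2]-c[3];print('cas yaw',np.arctan2(ax[1],ax[0]),c.mean(0))
print('bar',tri(t,T(209,277),s,S(218,101)))
print('stop front face top edge T (z39)');P(t,T,[(236,199),(260,201)],39);P(t,T,[(234,176),(260,178)],39)
# masks red centroid
for im,n in((t,'t'),(s,'s')):
    h=cv2.cvtColor(im['pixels'],cv2.COLOR_BGR2HSV)
    for nm,lo,hi in(('red',(0,160,90),(8,255,255)),('brass',(12,120,90),(25,255,255))):
        m=cv2.inRange(h,lo,hi); m[:,:245]=0;m[:,330:]=0;m[:220]=0;m[270:]=0
        y,x=np.nonzero(m)
        if len(x):print(n,nm,x.mean(),y.mean(),len(x),x.min(),x.max(),y.min(),y.max())
E
```

```text
block T FL FR BR BL
[[570.7315853053839, 97.44482396883346], [565.5511912798453, 16.636791191175803], [661.4770718681743, 10.85743005814517], [666.1072538457676, 91.93846546440635]]
tongue T
[[512.1227466259585, 72.49111052380736], [510.7973819638582, 50.04874321852118]]
foot T
[[503.87767097811957, 96.62124372105392], [499.0511589619372, 26.333405645447087]]
cas T NL NR RR RL
[[564.3744482679057, -105.1667742707677], [562.2214578594312, -133.31995422828092], [473.1760095935597, -125.54596662706014], [475.243600390903, -97.3381155158328]]
stand yaw -0.0589260999266182
cas yaw -0.08734577766848184 [ 518.8 -115.3]
tongue S FR, FL, block FR BR
[[509.0684256710658, 49.65572224497271], [510.9174161691029, 70.52306009039955], [562.9848867077919, 18.36038006859428], [659.2535352241335, 7.301777086434527]]
foot S FR
[[495.9337698777862, 19.801791281734154], [500.4341232632519, 91.47846701297442]]
cas S NL NR RR RL
[[561.5392301925422, -108.0293682260359], [560.4627193361835, -134.6716737042451], [472.94501582825285, -128.23951981688458], [474.1738331571147, -100.370492961335]]
cas yaw -0.08040029921346147 [ 517.3 -117.8]
bar (array([572.2,  57.5,  69. ]), np.float64(1.6509419542281825))
stop front face top edge T (z39)
[[609.3012468872287, 51.16773512101129], [608.5885541405539, 41.49067174232279]]
[[618.6896358978179, 52.25446840672059], [617.9819462406898, 41.758128828025306]]
t red 261.0181818181818 254.98181818181817 55 256 266 252 257
t brass 266.2857142857143 236.71428571428572 35 259 271 234 239
s red 282.9 232.0 20 281 285 229 235
s brass 299.15 240.05 20 297 302 238 242
```

```bash
cat >> h.py <<'E'
from scipy.spatial.transform import Rotation as Ro
YS=-0.059; O=np.array([582.6,55.6])
ex=np.array([np.cos(YS),np.sin(YS)]);ey=np.array([-ex[1],ex[0]])
def st(p): d=np.array(p[:2])-O; return np.array([d@ex,d@ey])   # world->stand
def wo(x,y=0): return O+x*ex+y*ey
def jaw():
    o=ctrl.get_obs();R=Ro.from_rotvec(o['orientation']).as_matrix()
    z=R[:,2];a=np.arctan2(z[1],z[0]); a=(a-np.pi/2+np.pi/2)%np.pi-np.pi/2 # yaw of jaw relative world y
    return a,R[:,1]
def rep():
    np.set_printoptions(precision=2,suppress=True)
    o=ctrl.get_obs();print('t',o['t'],'pos',o['ee_pos'],'st',st(o['ee_pos']),'F',o['ft_force'],'M',o['moment'],'w',round(o['width'],1),'jawyaw',jaw())
E
python3 - <<'E'
from h import *
rep();p=ctrl.get_obs()['ee_pos']
b=wo(-11,0.8);print('bar',b,'shift above',b-p[:2], 'rz',YS-jaw()[0])
E
```

```text
t 0.2 pos [190.99 594.76 230.21] st [-422.72  515.13] F [0.2  0.39 0.26] M [-0.01 -0.    0.04] w 87.9 jawyaw (np.float64(-0.3107740198149018), array([-0., -0., -1.]))
bar [571.67  57.05] shift above [ 380.67 -537.71] rz 0.25177401981490183
```

```bash
python3 -m creep '[{"tx":36,"ty":-51,"tz":-10,"rz":0.03},{"tx":72,"ty":-102,"tz":-20,"rz":0.06},{"tx":108,"ty":-152,"tz":-30,"rz":0.09},{"tx":144,"ty":-203,"tz":-40,"rz":0.12},{"tx":180,"ty":-254,"tz":-50,"rz":0.15},{"tx":216,"ty":-305,"tz":-50,"rz":0.18},{"tx":252,"ty":-356,"tz":-60,"rz":0.21,"fingers":120},{"tx":288,"ty":-406,"tz":-65,"rz":0.24,"fingers":120},{"tx":324,"ty":-457,"tz":-70,"rz":0.252,"fingers":120},{"tx":352,"ty":-497,"tz":-75,"rz":0.252,"fingers":120}]'
python3 - <<'E'
from h import *
rep();print(wo(-11,.8)-ctrl.get_obs()['ee_pos'][:2],YS-jaw()[0])
E
```

```text
t 0.2 pos [190.99 594.76 230.21] st [-422.72  515.13] F [0.2  0.39 0.26] M [-0.01 -0.    0.04] w 87.9 jawyaw (np.float64(-0.3107740198149018), array([-0., -0., -1.]))
[ 380.67 -537.71] 0.25177401981490183schema error: expected keys tx, ty, tz, rx, ry, rz, fingers
```

```bash
python3 -m creep '[{"tx":36,"ty":-51,"tz":-10,"rx":0,"ry":0,"rz":0.03,"fingers":0},{"tx":72,"ty":-102,"tz":-20,"rx":0,"ry":0,"rz":0.06,"fingers":0},{"tx":108,"ty":-152,"tz":-30,"rx":0,"ry":0,"rz":0.09,"fingers":0},{"tx":144,"ty":-203,"tz":-40,"rx":0,"ry":0,"rz":0.12,"fingers":0},{"tx":180,"ty":-254,"tz":-50,"rx":0,"ry":0,"rz":0.15,"fingers":0},{"tx":216,"ty":-305,"tz":-50,"rx":0,"ry":0,"rz":0.18,"fingers":0},{"tx":252,"ty":-356,"tz":-60,"rx":0,"ry":0,"rz":0.21,"fingers":120},{"tx":288,"ty":-406,"tz":-65,"rx":0,"ry":0,"rz":0.24,"fingers":120},{"tx":324,"ty":-457,"tz":-70,"rx":0,"ry":0,"rz":0.252,"fingers":120},{"tx":352,"ty":-497,"tz":-75,"rx":0,"ry":0,"rz":0.252,"fingers":120}]'
python3 - <<'E'
from h import *
rep();print(wo(-11,.8)-ctrl.get_obs()['ee_pos'][:2],YS-jaw()[0])
E
```

```text
t: 1.45
ee_pos: [544.3, 95.9, 155.5]
orientation: [-1.57, 0.047, -0.047]
ft_force: [0.6, 1.2, 0.7]
width: 51.2
t 1.45 pos [544.28  95.89 155.53] st [-40.63  37.96] F [0.6  1.21 0.7 ] M [ 0.01 -0.06  0.03] w 51.2 jawyaw (np.float64(-0.05968375695144923), array([ 0.,  0., -1.]))
[ 27.38 -38.85] 0.0006837569514492325
```

```bash
python3 -m creep '[{"tx":14,"ty":-20,"tz":0,"rx":0,"ry":0,"rz":0,"fingers":120},{"tx":28,"ty":-39,"tz":-25,"rx":0,"ry":0,"rz":0,"fingers":120},{"tx":28,"ty":-39,"tz":-55,"rx":0,"ry":0,"rz":0,"fingers":120},{"tx":28,"ty":-39,"tz":-55,"rx":0,"ry":0,"rz":0,"fingers":120}]'
python3 - <<'E'
from h import *
rep()
t=snap('top');s=snap('side')
a=cv2.resize(t['pixels'][200:320,220:380],(800,600),interpolation=cv2.INTER_CUBIC)
b=cv2.resize(s['pixels'][155:260,225:365],(800,600),interpolation=cv2.INTER_CUBIC)
cv2.imwrite('pics/top1z.png',a);cv2.imwrite('pics/side1z.png',b)
E
```

```text
t: 1.95
ee_pos: [569.3, 58.6, 98.7]
orientation: [-1.571, 0.05, -0.043]
ft_force: [-0.4, -0.5, 0.9]
width: 46.7
t 1.95 pos [569.34  58.59  98.67] st [-13.41   2.21] F [-0.41 -0.48  0.91] M [-0.01 -0.01 -0.03] w 46.7 jawyaw (np.float64(-0.059410736160690814), array([-0., -0., -1.]))
```

View pics/side1z.png

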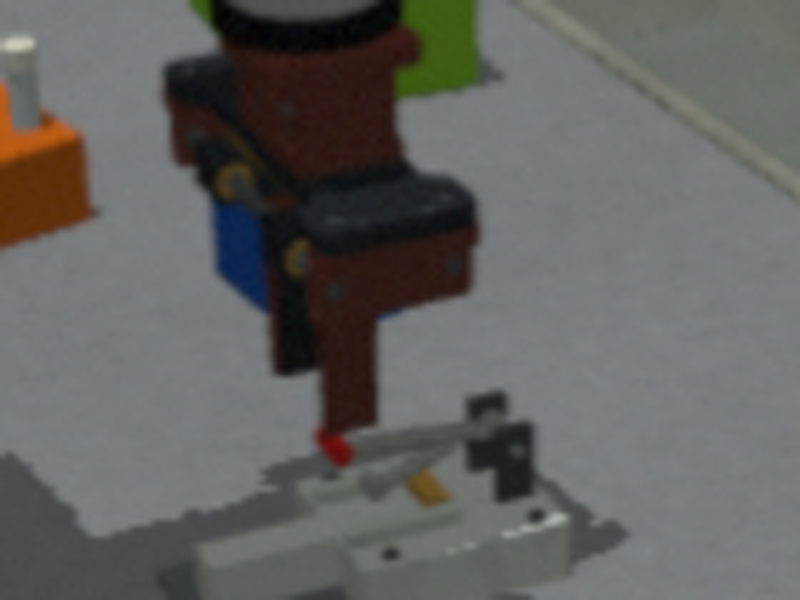

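View pics/top1z.png

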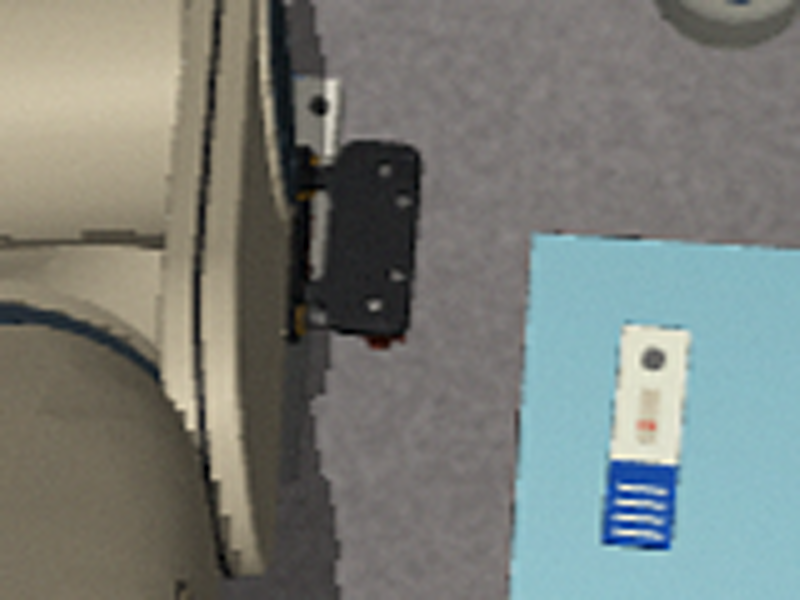

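```bash
python3 -m creep '[{"tx":0,"ty":0,"tz":-12,"rx":0,"ry":0,"rz":0,"fingers":120},{"tx":0,"ty":0,"tz":-24,"rx":0,"ry":0,"rz":0,"fingers":120},{"tx":0,"ty":0,"tz":-36,"rx":0,"ry":0,"rz":0,"fingers":120},{"tx":0,"ty":0,"tz":-36,"rx":0,"ry":0,"rz":0,"fingers":120},{"tx":0,"ty":0,"tz":-36,"rx":0,"ry":0,"rz":0,"fingers":120}]'
python3 - <<'E'
from h import *
rep()
s=snap('side')
b=cv2.resize(s['pixels'][155:260,225:365],(800,600),interpolation=cv2.INTER_CUBIC)
cv2.imwrite('pics/side2z.png',b)
E
```

```text
t: 2.68
ee_pos: [571.2, 59.1, 64.6]
orientation: [-1.57, 0.046, -0.046]
ft_force: [-0.1, -0.5, 1.7]
width: 46.7
t 2.675 pos [571.15  59.07  64.6 ] st [-11.63   2.79] F [-0.07 -0.48  1.71] M [ 0.03 -0.07 -0.03] w 46.7 jawyaw (np.float64(-0.0587877397152754), array([-0., -0., -1.]))
```

View pics/side2z.png

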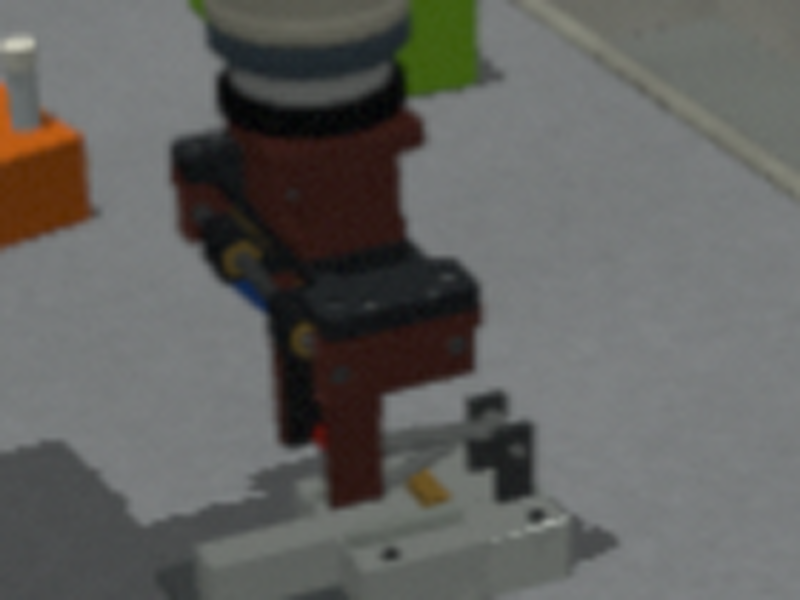

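```bash
python3 -m creep '[{"tx":0,"ty":-1.5,"tz":-1,"rx":0,"ry":0,"rz":0,"fingers":160},{"tx":0,"ty":-1.5,"tz":-1,"rx":0,"ry":0,"rz":0,"fingers":180},{"tx":0,"ty":-1.5,"tz":-1,"rx":0,"ry":0,"rz":0,"fingers":255},{"tx":0,"ty":-1.5,"tz":-1,"rx":0,"ry":0,"rz":0,"fingers":255},{"tx":0,"ty":-1.5,"tz":-1,"rx":0,"ry":0,"rz":0,"fingers":255},{"tx":0,"ty":-1.5,"tz":-1,"rx":0,"ry":0,"rz":0,"fingers":255}]'
python3 - <<'E'
from h import *
rep()
E
```

```text
t: 3.48
ee_pos: [571.2, 57.8, 63.8]
orientation: [-1.57, 0.046, -0.046]
ft_force: [-0.5, 3.0, 1.9]
width: 21.3
t 3.475 pos [571.21  57.8   63.83] st [-11.5    1.52] F [-0.52  2.97  1.85] M [ 0.57  0.08 -0.04] w 21.3 jawyaw (np.float64(-0.05882572930216057), array([ 0.,  0., -1.]))
```

```bash
python3 -m creep '[{"tx":1,"ty":0.4,"tz":5,"rx":0,"ry":0,"rz":0,"fingers":255},{"tx":2.4,"ty":0.5,"tz":10.2,"rx":0,"ry":0,"rz":0,"fingers":255},{"tx":4.4,"ty":0.4,"tz":15.7,"rx":0,"ry":0,"rz":0,"fingers":255},{"tx":6.7,"ty":0.2,"tz":21.1,"rx":0,"ry":0,"rz":0,"fingers":255},{"tx":9.5,"ty":0,"tz":26.3,"rx":0,"ry":0,"rz":0,"fingers":255},{"tx":12.6,"ty":-0.2,"tz":31.2,"rx":0,"ry":0,"rz":0,"fingers":255},{"tx":16.1,"ty":-0.4,"tz":35.9,"rx":0,"ry":0,"rz":0,"fingers":255},{"tx":19.9,"ty":-0.6,"tz":40.3,"rx":0,"ry":0,"rz":0,"fingers":255},{"tx":19.9,"ty":-0.6,"tz":40.3,"rx":0,"ry":0,"rz":0,"fingers":255}]'
python3 - <<'E'
from h import *
rep()
s=snap('side')
b=cv2.resize(s['pixels'][155:260,225:365],(800,600),interpolation=cv2.INTER_CUBIC)
cv2.imwrite('pics/side3z.png',b)
E
```

```text
t: 4.6
ee_pos: [590.8, 56.7, 104.6]
orientation: [-1.571, 0.047, -0.045]
ft_force: [-5.2, -2.7, 1.2]
width: 21.5
t 4.6 pos [590.79  56.72 104.6 ] st [8.11 1.6 ] F [-5.24 -2.66  1.21] M [-0.28  1.07 -0.07] w 21.5 jawyaw (np.float64(-0.058827729807646056), array([-0., -0., -1.]))
```

View pics/side3z.png

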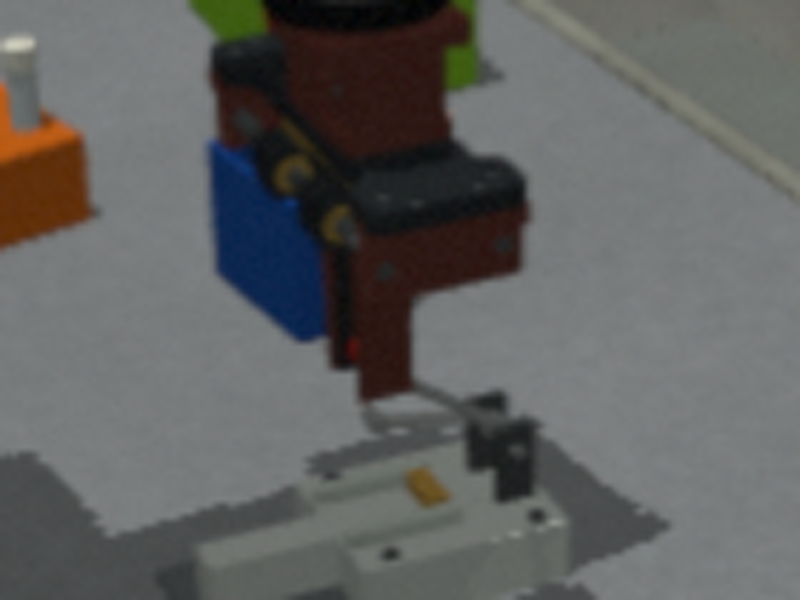

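```bash
python3 -m creep '[{"tx":4.2,"ty":-0.2,"tz":4.1,"rx":0,"ry":0,"rz":0,"fingers":255},{"tx":8.6,"ty":-0.5,"tz":7.9,"rx":0,"ry":0,"rz":0,"fingers":255},{"tx":13.3,"ty":-0.8,"tz":11.4,"rx":0,"ry":0,"rz":0,"fingers":255},{"tx":18.3,"ty":-1.1,"tz":14.5,"rx":0,"ry":0,"rz":0,"fingers":255},{"tx":23.5,"ty":-1.4,"tz":17.2,"rx":0,"ry":0,"rz":0,"fingers":255},{"tx":28.9,"ty":-1.7,"tz":19.5,"rx":0,"ry":0,"rz":0,"fingers":255},{"tx":32.5,"ty":-1.9,"tz":20.9,"rx":0,"ry":0,"rz":0,"fingers":255},{"tx":36.3,"ty":-2.1,"tz":22,"rx":0,"ry":0,"rz":0,"fingers":255},{"tx":36.3,"ty":-2.1,"tz":22,"rx":0,"ry":0,"rz":0,"fingers":255},{"tx":36.3,"ty":-2.1,"tz":22,"rx":0,"ry":0,"rz":0,"fingers":255}]'
python3 - <<'E'
from h import *
rep()
E
```

```text
t: 5.9
ee_pos: [626.8, 54.4, 127.2]
orientation: [-1.571, 0.047, -0.045]
ft_force: [-8.1, -3.0, 4.2]
width: 21.3
t 5.9 pos [626.79  54.41 127.18] st [44.18  1.41] F [-8.09 -2.98  4.25] M [-0.39  1.53  0.  ] w 21.3 jawyaw (np.float64(-0.05868719675719114), array([-0., -0., -1.]))
```

```bash
python3 -m creep '[{"tx":0,"ty":0,"tz":0,"rx":0,"ry":0,"rz":0,"fingers":100},{"tx":0,"ty":0,"tz":0,"rx":0,"ry":0,"rz":0,"fingers":100},{"tx":0,"ty":0,"tz":0,"rx":0,"ry":0,"rz":0,"fingers":100},{"tx":0,"ty":0,"tz":15,"rx":0,"ry":0,"rz":0,"fingers":100},{"tx":-10,"ty":0,"tz":40,"rx":0,"ry":0,"rz":0,"fingers":100},{"tx":-50,"ty":-40,"tz":40,"rx":0,"ry":0,"rz":0,"fingers":100},{"tx":-90,"ty":-85,"tz":30,"rx":0,"ry":0,"rz":0,"fingers":100},{"tx":-110,"ty":-130,"tz":0,"rx":0,"ry":0,"rz":0,"fingers":100},{"tx":-120,"ty":-165,"tz":-40,"rx":0,"ry":0,"rz":0,"fingers":100},{"tx":-120,"ty":-165,"tz":-40,"rx":0,"ry":0,"rz":0,"fingers":100}]'
python3 - <<'E'
from h import *
rep()
t=snap('top');s=snap('side')
a=cv2.resize(t['pixels'][200:320,220:380],(800,600),interpolation=cv2.INTER_CUBIC)
b=cv2.resize(s['pixels'][215:320,245:385],(800,600),interpolation=cv2.INTER_CUBIC)
cv2.imwrite('pics/top4z.png',a);cv2.imwrite('pics/side4z.png',b)
E
```

```text
t: 7.15
ee_pos: [505.4, -111.6, 84.7]
orientation: [-1.57, 0.052, -0.046]
ft_force: [0.1, 0.6, 0.8]
width: 53.2
t 7.15 pos [ 505.35 -111.6    84.65] st [ -67.26 -171.46] F [0.1  0.59 0.75] M [ 0.   -0.03 -0.01] w 53.2 jawyaw (np.float64(-0.062166151923145785), array([-0.,  0., -1.]))
```

View pics/side4z.png

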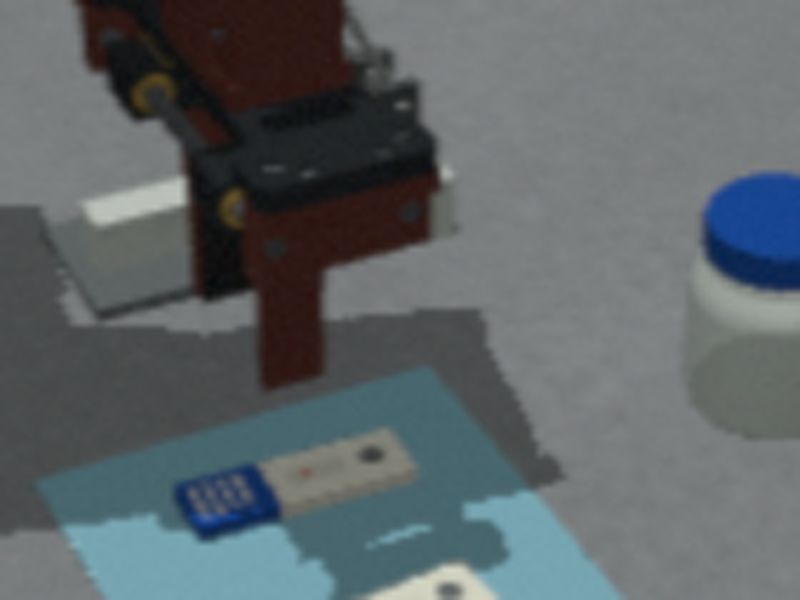

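View pics/top4z.png

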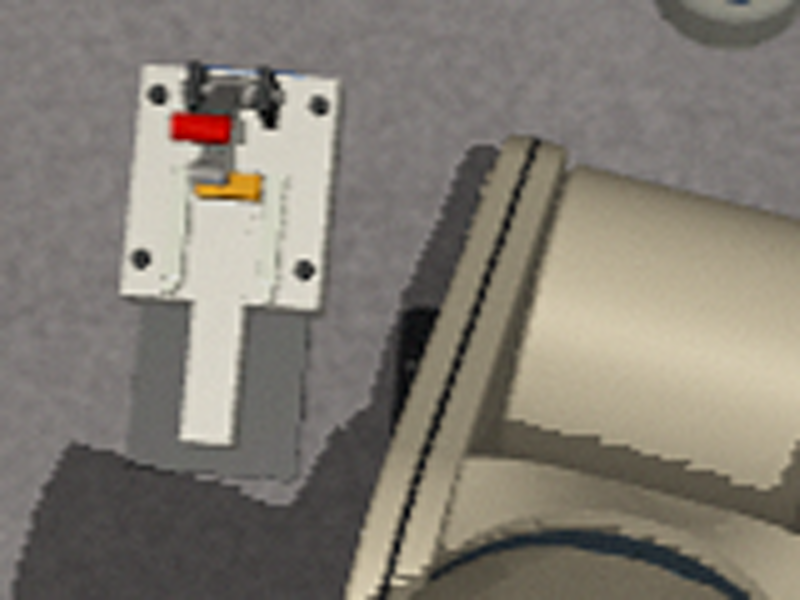

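```bash
python3 -m creep '[{"tx":-8,"ty":-1,"tz":-10,"rx":0,"ry":0,"rz":-0.025,"fingers":100},{"tx":-15.5,"ty":-1,"tz":-30,"rx":0,"ry":0,"rz":-0.025,"fingers":100},{"tx":-15.5,"ty":-1,"tz":-50,"rx":0,"ry":0,"rz":-0.025,"fingers":100},{"tx":-15.5,"ty":-1,"tz":-62,"rx":0,"ry":0,"rz":-0.025,"fingers":100},{"tx":-15.5,"ty":-1,"tz":-62,"rx":0,"ry":0,"rz":-0.025,"fingers":100},{"tx":-15.5,"ty":-1,"tz":-62,"rx":0,"ry":0,"rz":-0.025,"fingers":100}]'
python3 - <<'E'
from h import *
rep()
s=snap('side')
b=cv2.resize(s['pixels'][215:320,245:385],(800,600),interpolation=cv2.INTER_CUBIC)
cv2.imwrite('pics/side5z.png',b)
E
```

```text
t: 8.0
ee_pos: [492.3, -111.0, 24.5]
orientation: [-1.57, 0.065, -0.066]
ft_force: [-0.1, 0.4, -0.2]
width: 53.3
t 8.0 pos [ 492.33 -111.01   24.5 ] st [ -80.29 -171.65] F [-0.12  0.35 -0.18] M [ 0.04  0.02 -0.05] w 53.3 jawyaw (np.float64(-0.08350256392738742), array([ 0., -0., -1.]))
```

View pics/side5z.png

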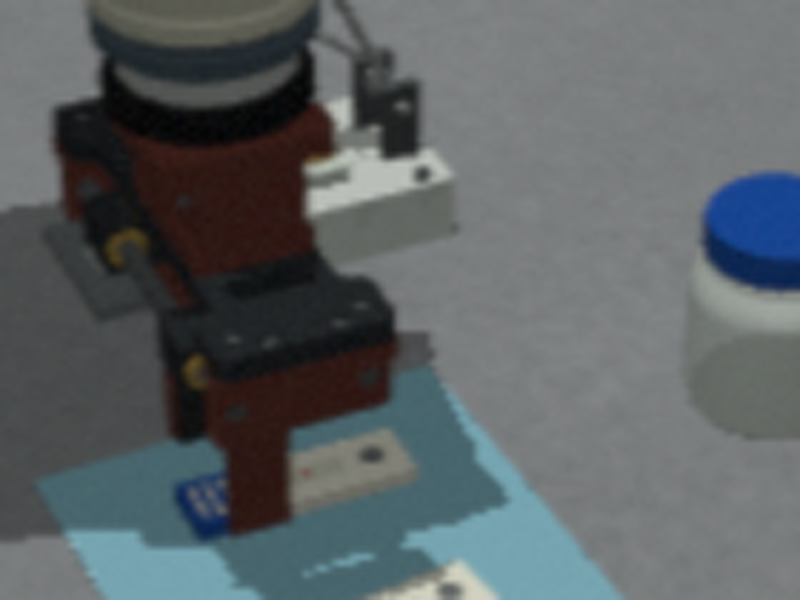

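```bash
python3 -m creep '[{"tx":-3,"ty":-1,"tz":-6,"rx":0,"ry":0,"rz":0,"fingers":100},{"tx":-3,"ty":-1,"tz":-12.5,"rx":0,"ry":0,"rz":0,"fingers":100},{"tx":-3,"ty":-1,"tz":-12.5,"rx":0,"ry":0,"rz":0,"fingers":100},{"tx":-3,"ty":-1,"tz":-12.5,"rx":0,"ry":0,"rz":0,"fingers":130},{"tx":-3,"ty":-1,"tz":-12.5,"rx":0,"ry":0,"rz":0,"fingers":150},{"tx":-3,"ty":-1,"tz":-12.5,"rx":0,"ry":0,"rz":0,"fingers":255},{"tx":-3,"ty":-1,"tz":-12.5,"rx":0,"ry":0,"rz":0,"fingers":255},{"tx":-3,"ty":-1,"tz":-12.5,"rx":0,"ry":0,"rz":0,"fingers":255},{"tx":-3,"ty":-1,"tz":-12.5,"rx":0,"ry":0,"rz":0,"fingers":255}]'
python3 - <<'E'
from h import *
rep()
s=snap('side')
b=cv2.resize(s['pixels'][215:320,245:385],(800,600),interpolation=cv2.INTER_CUBIC)
cv2.imwrite('pics/side6z.png',b)
E
```

```text
t: 9.18
ee_pos: [488.9, -112.2, 11.6]
orientation: [-1.57, 0.066, -0.066]
ft_force: [-0.5, -0.0, 1.5]
width: 27.6
t 9.175 pos [ 488.94 -112.19   11.58] st [ -83.6  -173.02] F [-0.54 -0.03  1.52] M [ 0.05 -0.05 -0.  ] w 27.6 jawyaw (np.float64(-0.08378267469837208), array([ 0., -0., -1.]))
```

View pics/side6z.png

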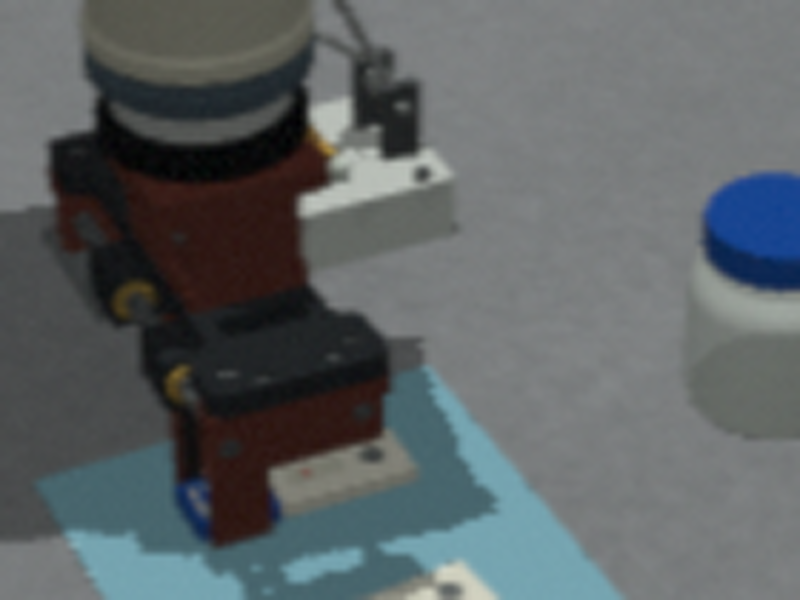

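```bash
python3 -m creep '[{"tx":0,"ty":0,"tz":20,"rx":0,"ry":0,"rz":0,"fingers":255},{"tx":0,"ty":0,"tz":50,"rx":0,"ry":0,"rz":0,"fingers":255},{"tx":-4,"ty":40,"tz":60,"rx":0,"ry":0,"rz":0.012,"fingers":255},{"tx":-8,"ty":80,"tz":60,"rx":0,"ry":0,"rz":0.025,"fingers":255},{"tx":-10,"ty":120,"tz":60,"rx":0,"ry":0,"rz":0.025,"fingers":255},{"tx":-10,"ty":155,"tz":60,"rx":0,"ry":0,"rz":0.025,"fingers":255},{"tx":-10,"ty":175.5,"tz":50,"rx":0,"ry":0,"rz":0.025,"fingers":255},{"tx":-10,"ty":175.5,"tz":40,"rx":0,"ry":0,"rz":0.025,"fingers":255},{"tx":-10,"ty":175.5,"tz":33,"rx":0,"ry":0,"rz":0.025,"fingers":255},{"tx":-10,"ty":175.5,"tz":33,"rx":0,"ry":0,"rz":0.025,"fingers":255}]'
python3 - <<'E'
from h import *
rep()
t=snap('top');s=snap('side')
a=cv2.resize(t['pixels'][200:320,220:380],(800,600),interpolation=cv2.INTER_CUBIC)
b=cv2.resize(s['pixels'][190:295,225:365],(800,600),interpolation=cv2.INTER_CUBIC)
cv2.imwrite('pics/top7z.png',a);cv2.imwrite('pics/side7z.png',b)
E
```

```text
t: 10.48
ee_pos: [478.3, 62.5, 43.8]
orientation: [-1.571, 0.048, -0.046]
ft_force: [0.4, -0.7, -0.8]
width: 27.3
t 10.475 pos [478.29  62.5   43.81] st [-104.54    0.74] F [ 0.42 -0.72 -0.82] M [ 0.01 -0.01  0.04] w 27.3 jawyaw (np.float64(-0.059889106796486846), array([-0., -0., -1.]))
```

View pics/side7z.png

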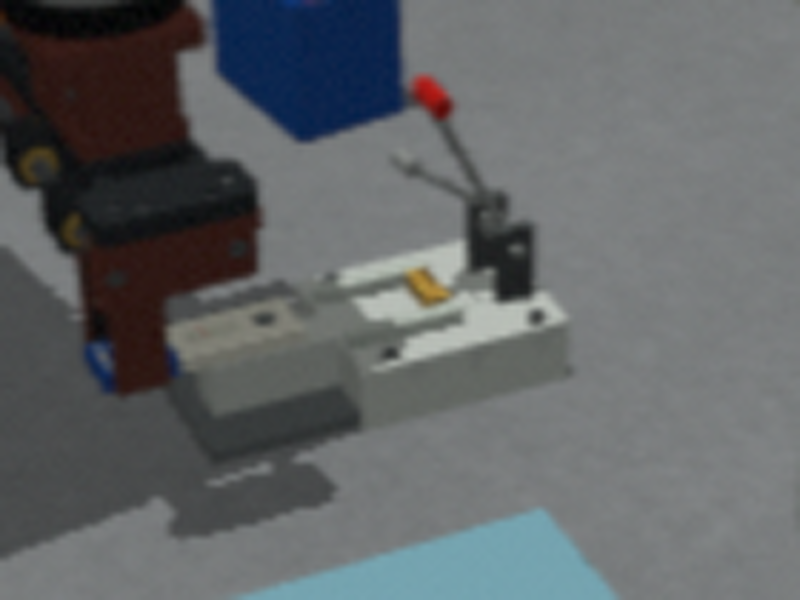

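View pics/top7z.png

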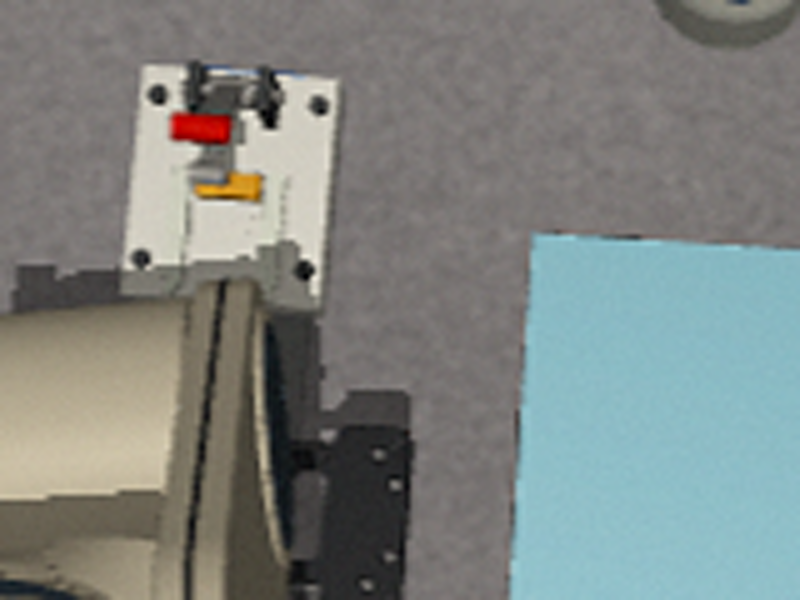

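Run:
```python
from h import *
np.set_printoptions(precision=1,suppress=True)
s=snap('side')
q=lambda x,y:((x+.5)*.175-.5+225,(y+.5)*.175-.5+190)
for n,p,z in(('stop far',(407,270),39),('stop near',(426,303),39),('nose near top',(312,322),42),('bar',(432,97),131)):
    r=onz(s,q(*p),z);print(n,r,st(r))
a=cv2.resize(s['pixels'][225:270,250:310],(800,600),interpolation=cv2.INTER_CUBIC)
cv2.imwrite('pics/side8z.png',a)
```

```text
stop far [610.6  67.3  39. ] [27.3 13.4]
stop near [605.5  39.5  39. ] [ 23.8 -14.7]
nose near top [554.8  45.6  42. ] [-27.2 -11.6]
bar [615.7  49.2 131. ] [33.4 -4.4]
```

View pics/side8z.png

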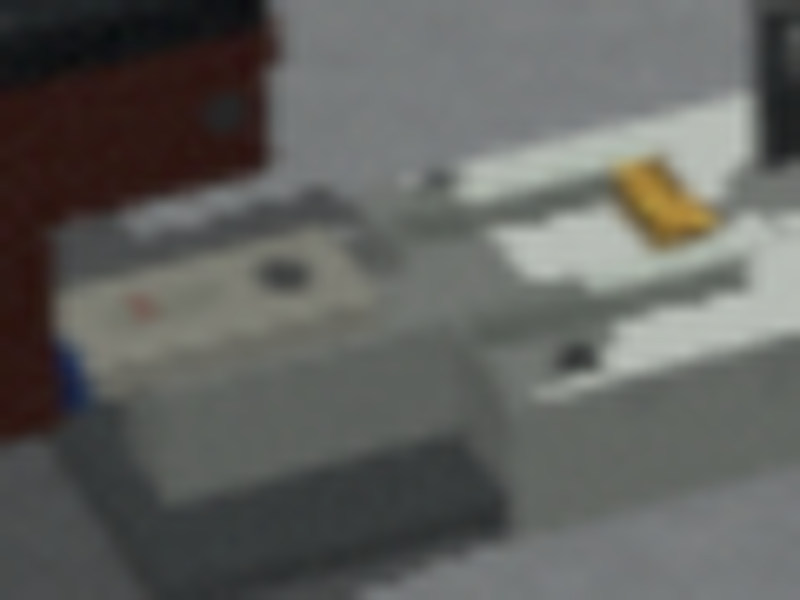

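```bash
python3 -m creep '[{"tx":0,"ty":0.7,"tz":-2,"rx":0,"ry":0,"rz":0,"fingers":255},{"tx":0,"ty":0.7,"tz":-3.5,"rx":0,"ry":0,"rz":0,"fingers":255},{"tx":0,"ty":0.7,"tz":-4,"rx":0,"ry":0,"rz":0,"fingers":255},{"tx":0,"ty":0.7,"tz":-4,"rx":0,"ry":0,"rz":0,"fingers":255}]'
python3 - <<'E'
from h import *
rep()
E
```

```text
t: 11.12
ee_pos: [478.8, 64.1, 40.5]
orientation: [-1.57, 0.046, -0.046]
ft_force: [0.7, 0.8, -0.7]
width: 27.5
t 11.125 pos [478.79  64.08  40.48] st [-104.13    2.34] F [ 0.67  0.79 -0.7 ] M [ 0.01  0.   -0.  ] w 27.5 jawyaw (np.float64(-0.05866700780290457), array([-0., -0., -1.]))
```

```bash
python3 -m creep '[{"tx":0,"ty":-0.8,"tz":-0.4,"rx":0,"ry":0,"rz":0,"fingers":255},{"tx":0,"ty":-0.8,"tz":-0.9,"rx":0,"ry":0,"rz":0,"fingers":255},{"tx":0,"ty":-0.8,"tz":-0.9,"rx":0,"ry":0,"rz":0,"fingers":255}]'
python3 - <<'E'
from h import *
rep()
E
```

```text
t: 11.5
ee_pos: [478.8, 63.2, 39.6]
orientation: [-1.57, 0.046, -0.046]
ft_force: [0.0, 0.4, -0.4]
width: 27.5
t 11.5 pos [478.84  63.24  39.59] st [-104.03    1.51] F [ 0.02  0.39 -0.37] M [ 0.03 -0.03  0.02] w 27.5 jawyaw (np.float64(-0.05875098762840247), array([ 0., -0., -1.]))
```

```bash
python3 -m creep '[{"tx":0,"ty":0,"tz":-0.4,"rx":0,"ry":0,"rz":0,"fingers":255},{"tx":0,"ty":0,"tz":-0.8,"rx":0,"ry":0,"rz":0,"fingers":255},{"tx":0,"ty":0,"tz":-0.8,"rx":0,"ry":0,"rz":0,"fingers":255}]'
python3 - <<'E'
from h import *
rep()
E
```

```text
t: 11.88
ee_pos: [478.7, 63.3, 39.0]
orientation: [-1.57, 0.046, -0.046]
ft_force: [-1.3, -0.7, 5.5]
width: 27.5
t 11.875 pos [478.75  63.25  38.97] st [-104.12    1.52] F [-1.29 -0.69  5.54] M [-0.05  0.1  -0.03] w 27.5 jawyaw (np.float64(-0.05877275282833572), array([-0., -0., -1.]))
```

```bash
python3 -m creep '[{"tx":0,"ty":0,"tz":0.4,"rx":0,"ry":0,"rz":0,"fingers":255},{"tx":5,"ty":-0.3,"tz":0.4,"rx":0,"ry":0,"rz":0,"fingers":255},{"tx":10,"ty":-0.6,"tz":0.4,"rx":0,"ry":0,"rz":0,"fingers":255},{"tx":15,"ty":-0.9,"tz":0.4,"rx":0,"ry":0,"rz":0,"fingers":255},{"tx":20,"ty":-1.2,"tz":0.4,"rx":0,"ry":0,"rz":0,"fingers":255},{"tx":25,"ty":-1.5,"tz":0.4,"rx":0,"ry":0,"rz":0,"fingers":255},{"tx":30,"ty":-1.8,"tz":0.4,"rx":0,"ry":0,"rz":0,"fingers":255},{"tx":30,"ty":-1.8,"tz":0.4,"rx":0,"ry":0,"rz":0,"fingers":255}]'
python3 - <<'E'
from h import *
rep()
s=snap('side')
a=cv2.resize(s['pixels'][225:270,250:310],(800,600),interpolation=cv2.INTER_CUBIC)
cv2.imwrite('pics/side9z.png',a)
E
```

```text
t: 12.88
ee_pos: [505.7, 61.3, 39.3]
orientation: [-1.571, 0.052, -0.041]
ft_force: [-11.3, -0.2, 17.3]
width: 27.2
t 12.875 pos [505.72  61.34  39.27] st [-77.08   1.19] F [-11.3   -0.17  17.32] M [0.11 1.92 0.03] w 27.2 jawyaw (np.float64(-0.05886103130106979), array([-0.01, -0.  , -1.  ]))
```

View pics/side9z.png

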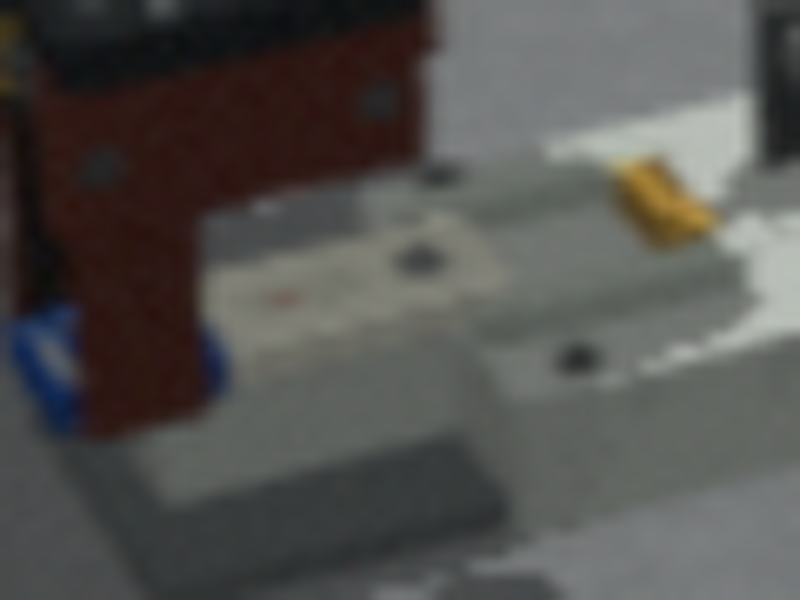

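Run:
```python
from h import *
t=snap('top');s=snap('side')
a=s['pixels'][222:267,258:318].astype(float)
a=np.clip((a-30)*1.9,0,255).astype(np.uint8)
cv2.imwrite('pics/side10z.png',cv2.resize(a,(800,600),interpolation=cv2.INTER_LANCZOS4))
a=cv2.resize(t['pixels'][205:265,235:315],(800,600),interpolation=cv2.INTER_CUBIC)
cv2.imwrite('pics/top10z.png',np.clip(a.astype(float)*1.2,0,255).astype(np.uint8))
rep()
```

```text
t 13.025 pos [505.72  61.34  39.29] st [-77.09   1.19] F [-11.33   0.65  16.03] M [0.14 1.92 0.01] w 27.8 jawyaw (np.float64(-0.05891658752158824), array([-0.01, -0.  , -1.  ]))
```

View pics/side10z.png

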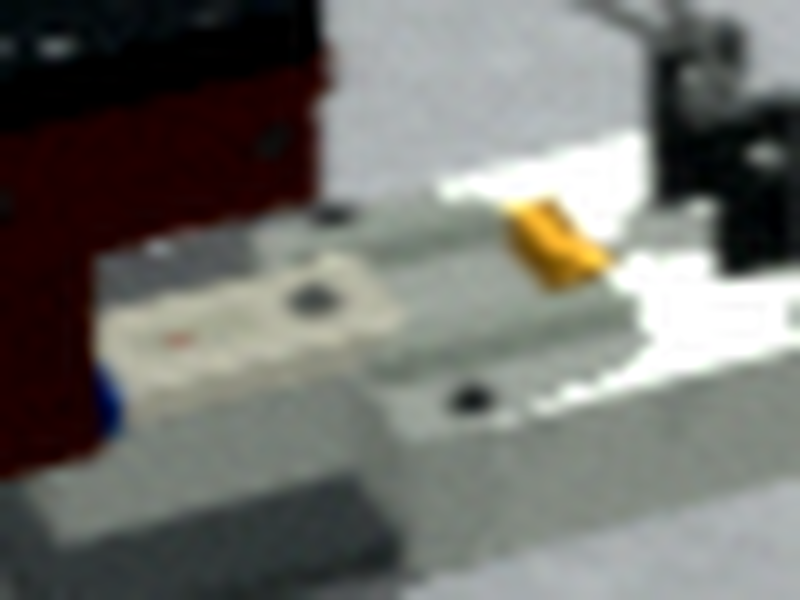

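View pics/top10z.png

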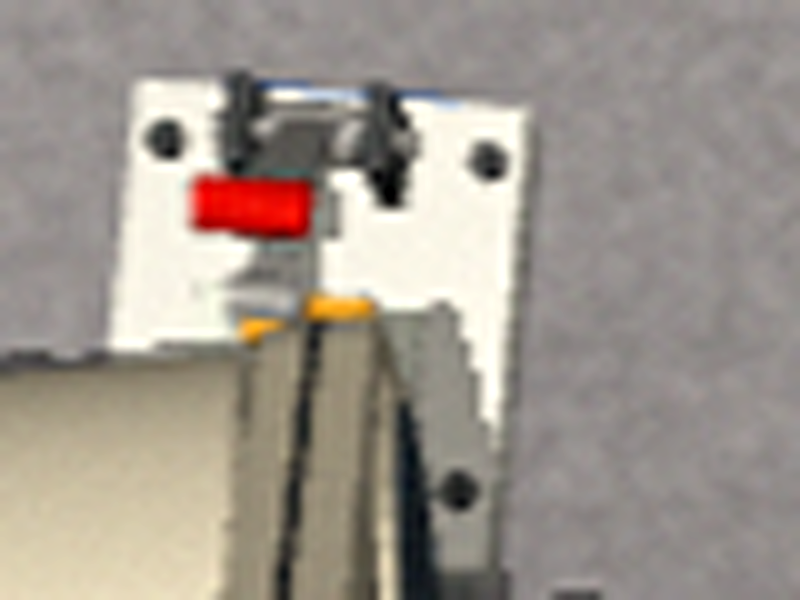

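```bash
python3 -m creep '[{"tx":-2,"ty":0.1,"tz":0.4,"rx":0,"ry":0,"rz":0,"fingers":255},{"tx":-2,"ty":0.1,"tz":0.4,"rx":0,"ry":0,"rz":0,"fingers":255},{"tx":-2,"ty":0.1,"tz":0.4,"rx":0,"ry":0,"rz":0,"fingers":255}]'
python3 - <<'E'
from h import *
rep()
E
```

```text
t: 13.4
ee_pos: [507.3, 61.6, 39.4]
orientation: [-1.57, 0.046, -0.047]
ft_force: [0.5, -0.5, -0.5]
width: 27.9
t 13.4 pos [507.25  61.55  39.45] st [-75.57   1.5 ] F [ 0.47 -0.46 -0.52] M [ 0.02 -0.01  0.  ] w 27.9 jawyaw (np.float64(-0.05883587421692216), array([ 0.,  0., -1.]))
```

```bash
python3 -m creep '[{"tx":0,"ty":0,"tz":0.4,"rx":0,"ry":0,"rz":0,"fingers":255},{"tx":2,"ty":-0.1,"tz":0.4,"rx":0,"ry":0,"rz":0,"fingers":255},{"tx":4,"ty":-0.2,"tz":0.4,"rx":0,"ry":0,"rz":0,"fingers":255},{"tx":6,"ty":-0.3,"tz":0.4,"rx":0,"ry":0,"rz":0,"fingers":255},{"tx":6,"ty":-0.3,"tz":0.4,"rx":0,"ry":0,"rz":0,"fingers":255}]'
python3 - <<'E'
from h import *
rep()
s=snap('side')
a=s['pixels'][222:267,248:308].astype(float)
a=np.clip((a-30)*1.9,0,255).astype(np.uint8)
cv2.imwrite('pics/side11z.png',cv2.resize(a,(800,600),interpolation=cv2.INTER_LANCZOS4))
E
```

```text
t: 14.02
ee_pos: [513.1, 61.3, 40.0]
orientation: [-1.57, 0.046, -0.046]
ft_force: [-0.2, 0.6, 0.2]
width: 27.6
t 14.025 pos [513.09  61.26  40.  ] st [-69.72   1.55] F [-0.15  0.6   0.16] M [-0.    0.03 -0.01] w 27.6 jawyaw (np.float64(-0.05886569661302454), array([ 0.,  0., -1.]))
```

View pics/side11z.png

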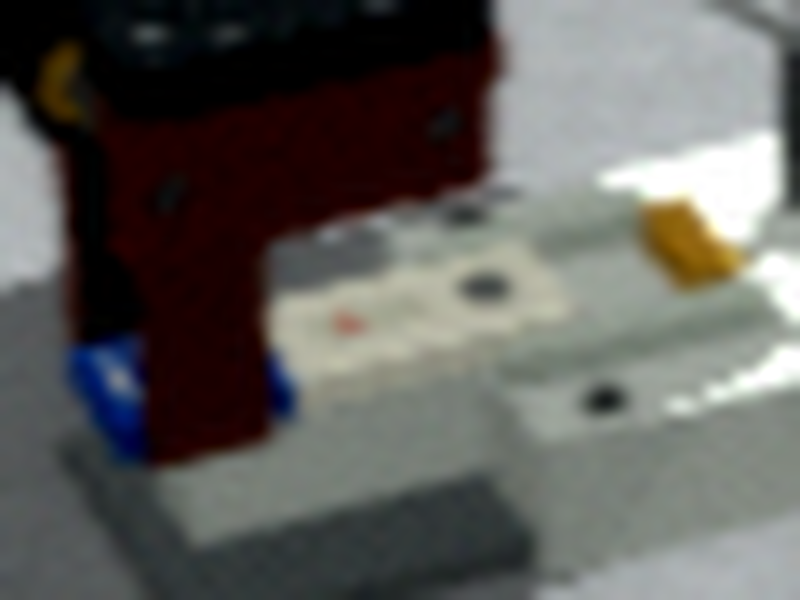

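```bash
python3 -m creep '[{"tx":2,"ty":-0.1,"tz":0,"rx":0,"ry":0,"rz":0,"fingers":255},{"tx":4,"ty":-0.2,"tz":0,"rx":0,"ry":0,"rz":0,"fingers":255},{"tx":6,"ty":-0.4,"tz":0,"rx":0,"ry":0,"rz":0,"fingers":255},{"tx":8,"ty":-0.5,"tz":0,"rx":0,"ry":0,"rz":0,"fingers":255},{"tx":10,"ty":-0.6,"tz":0,"rx":0,"ry":0,"rz":0,"fingers":255},{"tx":12,"ty":-0.7,"tz":0,"rx":0,"ry":0,"rz":0,"fingers":255},{"tx":14,"ty":-0.8,"tz":0,"rx":0,"ry":0,"rz":0,"fingers":255},{"tx":14,"ty":-0.8,"tz":0,"rx":0,"ry":0,"rz":0,"fingers":255}]'
python3 - <<'E'
from h import *
rep()
s=snap('side')
a=s['pixels'][222:267,258:318].astype(float)
a=np.clip((a-30)*1.9,0,255).astype(np.uint8)
cv2.imwrite('pics/side12z.png',cv2.resize(a,(800,600),interpolation=cv2.INTER_LANCZOS4))
E
```

```text
t: 15.08
ee_pos: [527.0, 60.5, 40.0]
orientation: [-1.57, 0.046, -0.046]
ft_force: [-0.8, 0.5, -0.7]
width: 27.6
t 15.075 pos [527.    60.46  39.98] st [-55.79   1.57] F [-0.81  0.52 -0.66] M [0.   0.03 0.01] w 27.6 jawyaw (np.float64(-0.05878175158842924), array([ 0.,  0., -1.]))
```

View pics/side12z.png

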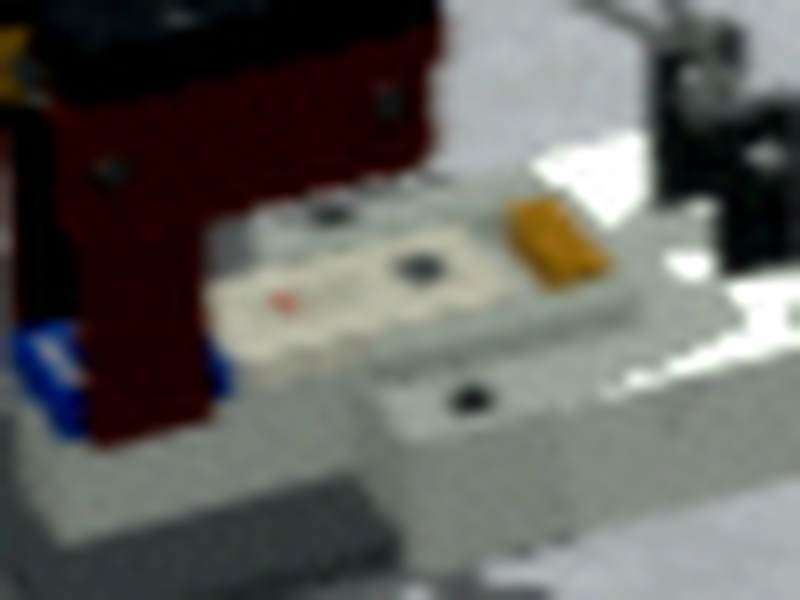

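```bash
python3 -m creep '[{"tx":1,"ty":0,"tz":-0.1,"rx":0,"ry":0,"rz":0,"fingers":255},{"tx":2,"ty":-0.1,"tz":-0.2,"rx":0,"ry":0,"rz":0,"fingers":255},{"tx":3,"ty":-0.2,"tz":-0.2,"rx":0,"ry":0,"rz":0,"fingers":255},{"tx":3.5,"ty":-0.2,"tz":-0.2,"rx":0,"ry":0,"rz":0,"fingers":255},{"tx":3.5,"ty":-0.2,"tz":-0.2,"rx":0,"ry":0,"rz":0,"fingers":255}]'
python3 - <<'E'
from h import *
rep()
E
```

```text
t: 15.75
ee_pos: [530.3, 60.2, 39.8]
orientation: [-1.57, 0.046, -0.046]
ft_force: [-0.2, -0.7, 0.0]
width: 27.5
t 15.75 pos [530.33  60.25  39.76] st [-52.45   1.56] F [-0.2  -0.67  0.03] M [ 0.02  0.03 -0.03] w 27.5 jawyaw (np.float64(-0.0588424003883814), array([ 0., -0., -1.]))
```

```bash
python3 -m creep '[{"tx":0.5,"ty":0,"tz":0,"rx":0,"ry":0,"rz":0,"fingers":255},{"tx":1,"ty":-0.1,"tz":0,"rx":0,"ry":0,"rz":0,"fingers":255},{"tx":1,"ty":-0.1,"tz":0,"rx":0,"ry":0,"rz":0,"fingers":255}]'
python3 - <<'E'
from h import *
rep()
E
```

```text
t: 16.12
ee_pos: [531.4, 60.1, 39.8]
orientation: [-1.57, 0.046, -0.046]
ft_force: [0.2, 0.6, -0.3]
width: 27.5
t 16.125 pos [531.36  60.13  39.78] st [-51.42   1.5 ] F [ 0.2   0.56 -0.29] M [0.04 0.02 0.04] w 27.5 jawyaw (np.float64(-0.05883311378882805), array([ 0.,  0., -1.]))
```

```bash
for i in 1; do python3 -m creep '[{"tx":0.5,"ty":0,"tz":0,"rx":0,"ry":0,"rz":0,"fingers":255},{"tx":0.9,"ty":-0.1,"tz":0,"rx":0,"ry":0,"rz":0,"fingers":255},{"tx":0.9,"ty":-0.1,"tz":0,"rx":0,"ry":0,"rz":0,"fingers":255}]'; done
python3 - <<'E'
from h import *
rep()
E
```

```text
t: 16.5
ee_pos: [532.3, 60.1, 39.8]
orientation: [-1.57, 0.046, -0.046]
ft_force: [0.4, -0.1, -0.2]
width: 27.4
t 16.5 pos [532.26  60.07  39.78] st [-50.51   1.49] F [ 0.44 -0.12 -0.15] M [ 0.08  0.03 -0.01] w 27.4 jawyaw (np.float64(-0.05882225312007394), array([ 0.,  0., -1.]))
```

```bash
python3 -m creep '[{"tx":0.5,"ty":0,"tz":0,"rx":0,"ry":0,"rz":0,"fingers":255},{"tx":0.9,"ty":-0.1,"tz":0,"rx":0,"ry":0,"rz":0,"fingers":255},{"tx":0.9,"ty":-0.1,"tz":0,"rx":0,"ry":0,"rz":0,"fingers":255}]'
python3 - <<'E'
from h import *
rep()
s=snap('side')
a=s['pixels'][222:267,258:318].astype(float)
a=np.clip((a-30)*1.9,0,255).astype(np.uint8)
cv2.imwrite('pics/side13z.png',cv2.resize(a,(800,600),interpolation=cv2.INTER_LANCZOS4))
E
```

```text
t: 16.88
ee_pos: [533.2, 59.9, 39.8]
orientation: [-1.57, 0.046, -0.046]
ft_force: [1.2, -0.8, -0.7]
width: 27.5
t 16.875 pos [533.15  59.95  39.79] st [-49.62   1.42] F [ 1.21 -0.76 -0.73] M [ 0.02  0.   -0.05] w 27.5 jawyaw (np.float64(-0.05875416399862665), array([ 0., -0., -1.]))
```

View pics/side13z.png

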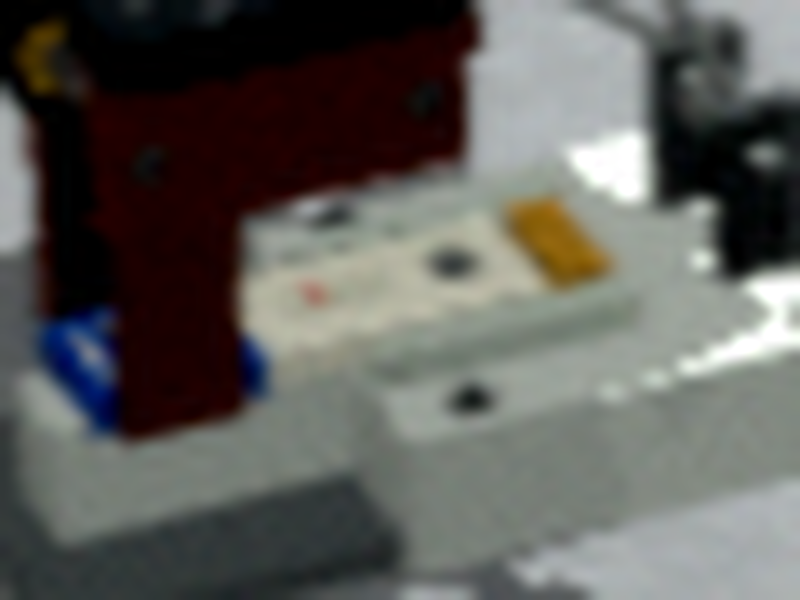

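The nose at (545,285) is about at the brass stop, with no contact force yet. I'll go on in small steps.

```bash
python3 -m creep '[{"tx":0.4,"ty":0,"tz":0,"rx":0,"ry":0,"rz":0,"fingers":255},{"tx":0.7,"ty":0,"tz":0,"rx":0,"ry":0,"rz":0,"fingers":255},{"tx":0.7,"ty":0,"tz":0,"rx":0,"ry":0,"rz":0,"fingers":255}]'
python3 - <<'E'
from h import *
rep()
E
```

```text
t: 17.3
ee_pos: [533.9, 60.0, 39.8]
orientation: [-1.57, 0.046, -0.046]
ft_force: [-0.3, -0.4, -0.1]
width: 27.6
t 17.3 pos [533.85  59.96  39.78] st [-48.92   1.48] F [-0.33 -0.42 -0.06] M [-0.01 -0.01 -0.02] w 27.6 jawyaw (np.float64(-0.058830925307591375), array([ 0.,  0., -1.]))
```

```bash
python3 -m creep '[{"tx":0.4,"ty":0,"tz":0,"rx":0,"ry":0,"rz":0,"fingers":255},{"tx":0.7,"ty":0,"tz":0,"rx":0,"ry":0,"rz":0,"fingers":255},{"tx":0.7,"ty":0,"tz":0,"rx":0,"ry":0,"rz":0,"fingers":255}]'
python3 - <<'E'
from h import *
rep()
E
```

```text
t: 17.68
ee_pos: [534.5, 60.0, 39.8]
orientation: [-1.57, 0.046, -0.046]
ft_force: [-0.2, -0.3, -0.3]
width: 27.9
t 17.675 pos [534.53  59.96  39.77] st [-48.24   1.51] F [-0.22 -0.32 -0.26] M [-0.   -0.05  0.02] w 27.9 jawyaw (np.float64(-0.058789233424884735), array([ 0.,  0., -1.]))
```

```bash
python3 -m creep '[{"tx":0.4,"ty":0,"tz":0,"rx":0,"ry":0,"rz":0,"fingers":255},{"tx":0.8,"ty":0,"tz":0,"rx":0,"ry":0,"rz":0,"fingers":255},{"tx":0.8,"ty":0,"tz":0,"rx":0,"ry":0,"rz":0,"fingers":255}]'
python3 - <<'E'
from h import *
rep()
E
```

```text
t: 18.05
ee_pos: [535.2, 59.9, 39.7]
orientation: [-1.57, 0.046, -0.046]
ft_force: [-0.2, -0.6, -0.2]
width: 27.6
t 18.05 pos [535.23  59.94  39.73] st [-47.55   1.54] F [-0.16 -0.57 -0.19] M [0.09 0.07 0.02] w 27.6 jawyaw (np.float64(-0.058754097788976445), array([-0., -0., -1.]))
```

```bash
python3 -m creep '[{"tx":0.4,"ty":0,"tz":0,"rx":0,"ry":0,"rz":0,"fingers":255},{"tx":0.8,"ty":-0.1,"tz":0,"rx":0,"ry":0,"rz":0,"fingers":255},{"tx":0.8,"ty":-0.1,"tz":0,"rx":0,"ry":0,"rz":0,"fingers":255}]'
python3 - <<'E'
from h import *
rep()
E
```

```text
t: 18.42
ee_pos: [535.3, 59.9, 39.6]
orientation: [-1.57, 0.047, -0.045]
ft_force: [-3.7, 1.6, 0.5]
width: 27.5
t 18.425 pos [535.31  59.88  39.57] st [-47.46   1.49] F [-3.69  1.56  0.5 ] M [0.2  0.59 0.02] w 27.5 jawyaw (np.float64(-0.05876423846224843), array([-0., -0., -1.]))
```

```bash
python3 -m creep '[{"tx":0.4,"ty":0,"tz":0,"rx":0,"ry":0,"rz":0,"fingers":255},{"tx":0.8,"ty":-0.1,"tz":0,"rx":0,"ry":0,"rz":0,"fingers":255},{"tx":0.8,"ty":-0.1,"tz":0,"rx":0,"ry":0,"rz":0,"fingers":255},{"tx":0.8,"ty":-0.1,"tz":0,"rx":0,"ry":0,"rz":0,"fingers":255}]'
python3 - <<'E'
from h import *
rep()
E
```

```text
t: 18.92
ee_pos: [535.4, 59.9, 39.5]
orientation: [-1.57, 0.049, -0.044]
ft_force: [-6.2, 2.4, 1.9]
width: 27.5
t 18.925 pos [535.35  59.85  39.48] st [-47.42   1.46] F [-6.17  2.4   1.86] M [0.45 1.03 0.08] w 27.5 jawyaw (np.float64(-0.05886445903262505), array([-0., -0., -1.]))
```

```bash
python3 -m creep '[{"tx":0.3,"ty":0.2,"tz":0,"rx":0,"ry":0,"rz":0,"fingers":255},{"tx":0.5,"ty":0.3,"tz":0,"rx":0,"ry":0,"rz":0,"fingers":255},{"tx":0.5,"ty":0.3,"tz":0,"rx":0,"ry":0,"rz":0,"fingers":255},{"tx":0.5,"ty":0.3,"tz":0,"rx":0,"ry":0,"rz":0,"fingers":255}]'
python3 - <<'E'
from h import *
rep()
s=snap('side')
a=s['pixels'][222:267,258:318].astype(float)
a=np.clip((a-30)*1.9,0,255).astype(np.uint8)
cv2.imwrite('pics/side14z.png',cv2.resize(a,(800,600),interpolation=cv2.INTER_LANCZOS4))
E
```

```text
t: 19.42
ee_pos: [535.4, 59.9, 39.5]
orientation: [-1.571, 0.049, -0.043]
ft_force: [-7.2, 0.8, 4.4]
width: 27.5
t 19.425 pos [535.4   59.89  39.5 ] st [-47.37   1.5 ] F [-7.22  0.84  4.37] M [0.03 1.27 0.04] w 27.5 jawyaw (np.float64(-0.05873500636425533), array([-0., -0., -1.]))
```

View pics/side14z.png

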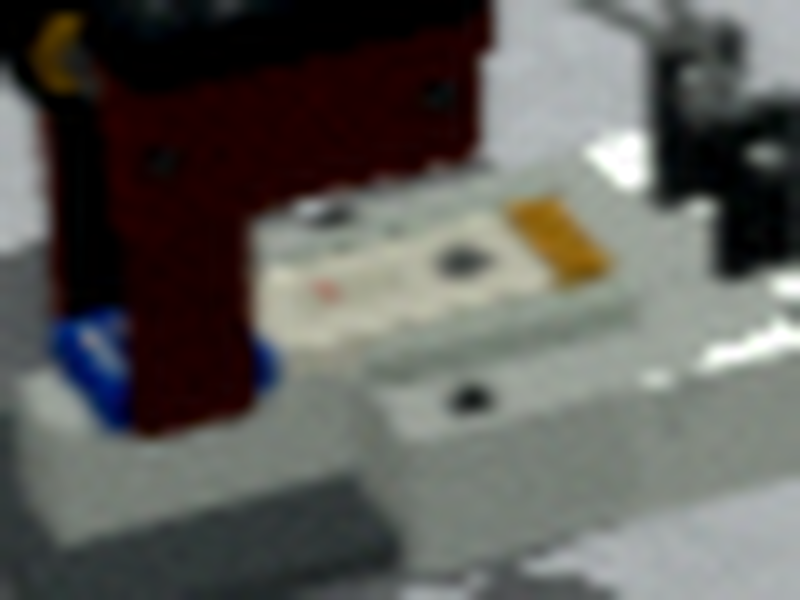

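```bash
python3 -m creep '[{"tx":0.4,"ty":0,"tz":0,"rx":0,"ry":0,"rz":0,"fingers":255},{"tx":0.4,"ty":0,"tz":0,"rx":0,"ry":0,"rz":0,"fingers":255},{"tx":0.4,"ty":0,"tz":0,"rx":0,"ry":0,"rz":0,"fingers":255},{"tx":0.4,"ty":0,"tz":0,"rx":0,"ry":0,"rz":0,"fingers":255}]'
python3 - <<'E'
from h import *
rep()
E
```

```text
t: 19.98
ee_pos: [535.4, 59.9, 39.5]
orientation: [-1.571, 0.05, -0.042]
ft_force: [-8.3, 0.9, 6.0]
width: 27.6
t 19.975 pos [535.39  59.9   39.47] st [-47.39   1.51] F [-8.32  0.89  6.04] M [ 0.07  1.42 -0.01] w 27.6 jawyaw (np.float64(-0.05874569199489943), array([-0., -0., -1.]))
```

```bash
python3 -m creep '[{"tx":-0.8,"ty":0,"tz":0.2,"rx":0,"ry":0,"rz":0,"fingers":255},{"tx":-0.8,"ty":0,"tz":0.2,"rx":0,"ry":0,"rz":0,"fingers":255},{"tx":-0.8,"ty":0,"tz":0.2,"rx":0,"ry":0,"rz":0,"fingers":100},{"tx":-0.8,"ty":0,"tz":0.2,"rx":0,"ry":0,"rz":0,"fingers":100},{"tx":-0.8,"ty":0,"tz":0.2,"rx":0,"ry":0,"rz":0,"fingers":100},{"tx":-0.8,"ty":0,"tz":5,"rx":0,"ry":0,"rz":0,"fingers":100},{"tx":-0.8,"ty":0,"tz":30,"rx":0,"ry":0,"rz":0,"fingers":100},{"tx":-0.8,"ty":0,"tz":80,"rx":0,"ry":0,"rz":0,"fingers":100},{"tx":-0.8,"ty":0,"tz":130,"rx":0,"ry":0,"rz":0,"fingers":100}]'
python3 - <<'E'
from h import *
rep()
t=snap('top');s=snap('side')
a=s['pixels'][207:267,238:318].astype(float)
a=np.clip((a-30)*1.9,0,255).astype(np.uint8)
cv2.imwrite('pics/side15z.png',cv2.resize(a,(800,600),interpolation=cv2.INTER_LANCZOS4))
E
```

```text
t: 21.1
ee_pos: [536.8, 60.0, 171.2]
orientation: [-1.57, 0.047, -0.046]
ft_force: [0.8, 0.3, 0.4]
width: 53.5
t 21.1 pos [536.79  59.99 171.23] st [-45.99   1.68] F [0.83 0.25 0.39] M [ 0.05 -0.01 -0.02] w 53.5 jawyaw (np.float64(-0.05880591510232014), array([-0., -0., -1.]))
```

View pics/side15z.png

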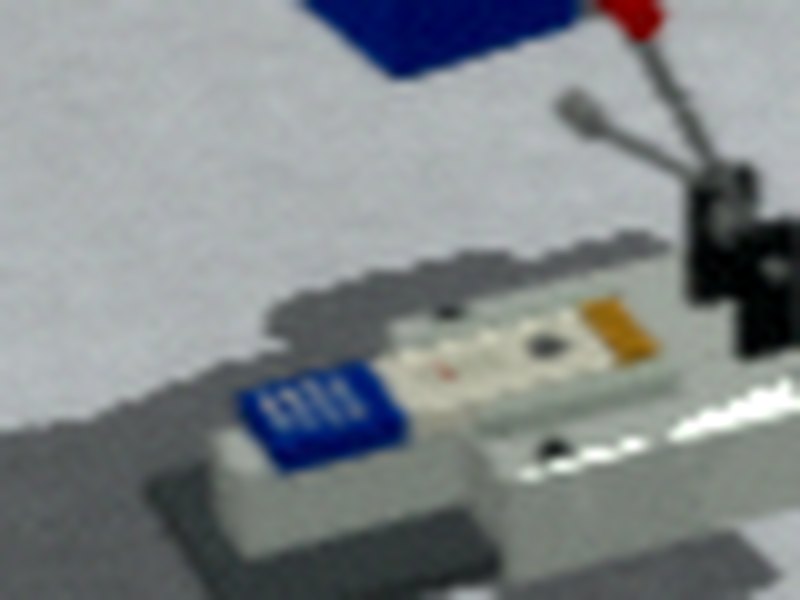

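```bash
python3 -m creep '[{"tx":45,"ty":-3,"tz":0,"rx":0,"ry":0,"rz":0,"fingers":100},{"tx":89,"ty":-5.7,"tz":0,"rx":0,"ry":0,"rz":0,"fingers":100},{"tx":89,"ty":-5.7,"tz":-20,"rx":0,"ry":0,"rz":0,"fingers":100},{"tx":89,"ty":-5.7,"tz":-44,"rx":0,"ry":0,"rz":0,"fingers":100},{"tx":89,"ty":-5.7,"tz":-44,"rx":0,"ry":0,"rz":0,"fingers":160},{"tx":89,"ty":-5.7,"tz":-44,"rx":0,"ry":0,"rz":0,"fingers":180},{"tx":89,"ty":-5.7,"tz":-44,"rx":0,"ry":0,"rz":0,"fingers":255},{"tx":89,"ty":-5.7,"tz":-44,"rx":0,"ry":0,"rz":0,"fingers":255},{"tx":89,"ty":-5.7,"tz":-44,"rx":0,"ry":0,"rz":0,"fingers":255}]'
python3 - <<'E'
from h import *
rep()
E
```

```text
t: 22.32
ee_pos: [626.4, 54.3, 126.7]
orientation: [-1.57, 0.045, -0.047]
ft_force: [-0.7, -1.0, 4.9]
width: 21.5
t 22.325 pos [626.39  54.33 126.69] st [43.78  1.32] F [-0.71 -0.97  4.93] M [-0.07  0.21 -0.05] w 21.5 jawyaw (np.float64(-0.05882512328009093), array([ 0.,  0., -1.]))
```

```bash
python3 -m creep '[{"tx":-3.8,"ty":0.2,"tz":-1.1,"rx":0,"ry":0,"rz":0,"fingers":255},{"tx":-7.4,"ty":0.4,"tz":-2.5,"rx":0,"ry":0,"rz":0,"fingers":255},{"tx":-12.8,"ty":0.8,"tz":-4.8,"rx":0,"ry":0,"rz":0,"fingers":255},{"tx":-18,"ty":1.1,"tz":-7.5,"rx":0,"ry":0,"rz":0,"fingers":255},{"tx":-23,"ty":1.4,"tz":-10.6,"rx":0,"ry":0,"rz":0,"fingers":255},{"tx":-27.7,"ty":1.7,"tz":-14.1,"rx":0,"ry":0,"rz":0,"fingers":255},{"tx":-32.1,"ty":1.9,"tz":-17.9,"rx":0,"ry":0,"rz":0,"fingers":255},{"tx":-36.3,"ty":2.2,"tz":-22,"rx":0,"ry":0,"rz":0,"fingers":255},{"tx":-40.1,"ty":2.4,"tz":-26.4,"rx":0,"ry":0,"rz":0,"fingers":255},{"tx":-43.6,"ty":2.6,"tz":-31.1,"rx":0,"ry":0,"rz":0,"fingers":255}]'
python3 - <<'E'
from h import *
rep()
E
```

```text
t: 23.58
ee_pos: [584.2, 57.1, 95.4]
orientation: [-1.57, 0.043, -0.05]
ft_force: [5.7, -1.2, 3.1]
width: 21.5
t 23.575 pos [584.17  57.11  95.4 ] st [1.48 1.6 ] F [ 5.67 -1.18  3.09] M [-0.04 -1.13 -0.02] w 21.5 jawyaw (np.float64(-0.05884608168378502), array([ 0.,  0., -1.]))
```

```bash
python3 -m creep '[{"tx":-3.1,"ty":0.2,"tz":-5,"rx":0,"ry":0,"rz":0,"fingers":255},{"tx":-5.9,"ty":0.3,"tz":-10.1,"rx":0,"ry":0,"rz":0,"fingers":255},{"tx":-8.3,"ty":0.5,"tz":-15.5,"rx":0,"ry":0,"rz":0,"fingers":255},{"tx":-10.2,"ty":0.6,"tz":-21,"rx":0,"ry":0,"rz":0,"fingers":255},{"tx":-11.6,"ty":0.7,"tz":-26.3,"rx":0,"ry":0,"rz":0,"fingers":255},{"tx":-12.6,"ty":0.7,"tz":-31.2,"rx":0,"ry":0,"rz":0,"fingers":255},{"tx":-13,"ty":0.8,"tz":-34,"rx":0,"ry":0,"rz":0,"fingers":255},{"tx":-13.2,"ty":0.8,"tz":-36,"rx":0,"ry":0,"rz":0,"fingers":255},{"tx":-13.2,"ty":0.8,"tz":-36,"rx":0,"ry":0,"rz":0,"fingers":255}]'
python3 - <<'E'
from h import *
rep()
s=snap('side')
a=s['pixels'][195:270,230:330].astype(float)
a=np.clip((a-30)*1.9,0,255).astype(np.uint8)
cv2.imwrite('pics/side16z.png',cv2.resize(a,(800,600),interpolation=cv2.INTER_LANCZOS4))
E
```

```text
t: 24.7
ee_pos: [568.5, 58.0, 58.2]
orientation: [-1.57, 0.047, -0.045]
ft_force: [2.6, 3.9, 3.9]
width: 21.2
t 24.7 pos [568.46  57.99  58.21] st [-14.26   1.55] F [2.64 3.87 3.86] M [ 0.52 -0.68  0.03] w 21.2 jawyaw (np.float64(-0.05880173465254668), array([-0.,  0., -1.]))
```

View pics/side16z.png

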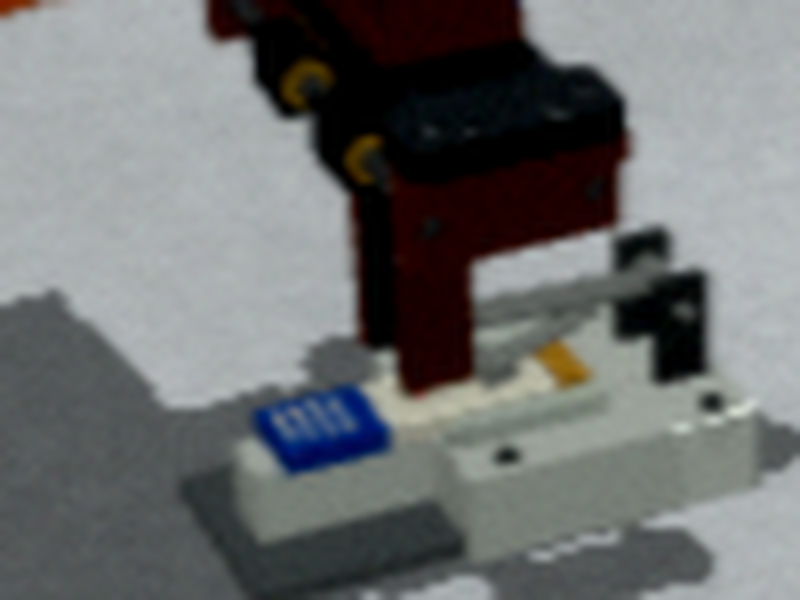

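```bash
python3 -m creep '[{"tx":0,"ty":0,"tz":-1,"rx":0,"ry":0,"rz":0,"fingers":255},{"tx":-0.1,"ty":0,"tz":-2,"rx":0,"ry":0,"rz":0,"fingers":255},{"tx":-0.2,"ty":0,"tz":-3,"rx":0,"ry":0,"rz":0,"fingers":255},{"tx":-0.3,"ty":0,"tz":-4,"rx":0,"ry":0,"rz":0,"fingers":255},{"tx":-0.3,"ty":0,"tz":-4,"rx":0,"ry":0,"rz":0,"fingers":255}]'
python3 - <<'E'
from h import *
rep()
E
```

```text
t: 25.38
ee_pos: [568.1, 58.0, 54.6]
orientation: [-1.57, 0.047, -0.045]
ft_force: [0.3, 4.1, 7.4]
width: 21.6
t 25.375 pos [568.14  58.01  54.62] st [-14.58   1.56] F [0.33 4.05 7.44] M [ 0.67 -0.37  0.02] w 21.6 jawyaw (np.float64(-0.05888048481882491), array([-0.,  0., -1.]))
```

```bash
python3 -m creep '[{"tx":0,"ty":0,"tz":-0.7,"rx":0,"ry":0,"rz":0,"fingers":255},{"tx":0,"ty":0,"tz":-1.4,"rx":0,"ry":0,"rz":0,"fingers":255},{"tx":0,"ty":0,"tz":-1.4,"rx":0,"ry":0,"rz":0,"fingers":255}]'
python3 - <<'E'
from h import *
rep()
E
```

```text
t: 25.75
ee_pos: [568.1, 58.0, 53.8]
orientation: [-1.57, 0.047, -0.045]
ft_force: [-1.8, 3.5, 13.9]
width: 21.4
t 25.75 pos [568.1   58.    53.82] st [-14.62   1.54] F [-1.81  3.51 13.94] M [ 0.6  -0.04  0.04] w 21.4 jawyaw (np.float64(-0.058916432485081716), array([-0.,  0., -1.]))
```

```bash
python3 -m creep '[{"tx":0,"ty":0,"tz":0,"rx":0,"ry":0,"rz":0,"fingers":120},{"tx":0,"ty":0,"tz":0,"rx":0,"ry":0,"rz":0,"fingers":120},{"tx":0,"ty":0,"tz":0,"rx":0,"ry":0,"rz":0,"fingers":120},{"tx":0,"ty":0,"tz":15,"rx":0,"ry":0,"rz":0,"fingers":120},{"tx":0,"ty":0,"tz":40,"rx":0,"ry":0,"rz":0,"fingers":120},{"tx":-20,"ty":10,"tz":80,"rx":0,"ry":0,"rz":0,"fingers":120},{"tx":-50,"ty":50,"tz":120,"rx":0,"ry":0,"rz":0,"fingers":120},{"tx":-80,"ty":100,"tz":120,"rx":0,"ry":0,"rz":0,"fingers":120},{"tx":-110,"ty":150,"tz":120,"rx":0,"ry":0,"rz":0,"fingers":120},{"tx":-140,"ty":200,"tz":120,"rx":0,"ry":0,"rz":0,"fingers":120}]'
python3 - <<'E'
from h import *
rep()
np.set_printoptions(precision=1,suppress=True)
t=snap('top','top17.png');s=snap('side','side17.png')
a=s['pixels'][207:267,248:328].astype(float)
a=np.clip((a-30)*1.9,0,255).astype(np.uint8)
cv2.imwrite('pics/side17z.png',cv2.resize(a,(800,600),interpolation=cv2.INTER_LANCZOS4))
cv2.imwrite('pics/top17z.png',cv2.resize(t['pixels'][200:305,220:360],(800,600),interpolation=cv2.INTER_LANCZOS4))
for im in (t,s):
    h=cv2.cvtColor(im['pixels'],cv2.COLOR_BGR2HSV);m=cv2.inRange(h,(0,160,90),(8,255,255));m[:,:245]=0;m[:,330:]=0;m[:220]=0;m[270:]=0
    y,x=np.nonzero(m);print(x.mean(),y.mean(),len(x)); 
    if im is t:a=(x.mean(),y.mean())
    else:print(tri(t,a,s,(x.mean(),y.mean())))
E
```

```text
t: 27.0
ee_pos: [428.0, 259.1, 174.6]
orientation: [-1.57, 0.045, -0.048]
ft_force: [1.5, 0.2, -0.6]
width: 46.9
t 27.0 pos [428.05 259.15 174.58] st [-166.28  194.08] F [ 1.54  0.21 -0.59] M [ 0.08  0.01 -0.05] w 46.9 jawyaw (np.float64(-0.0592468470664691), array([ 0.,  0., -1.]))
261.98333333333335 256.3 60
282.6190476190476 235.52380952380952 21
(array([571.2,  57.4,  60.2]), np.float64(1.2350274227875901))
```

View pics/side17z.png

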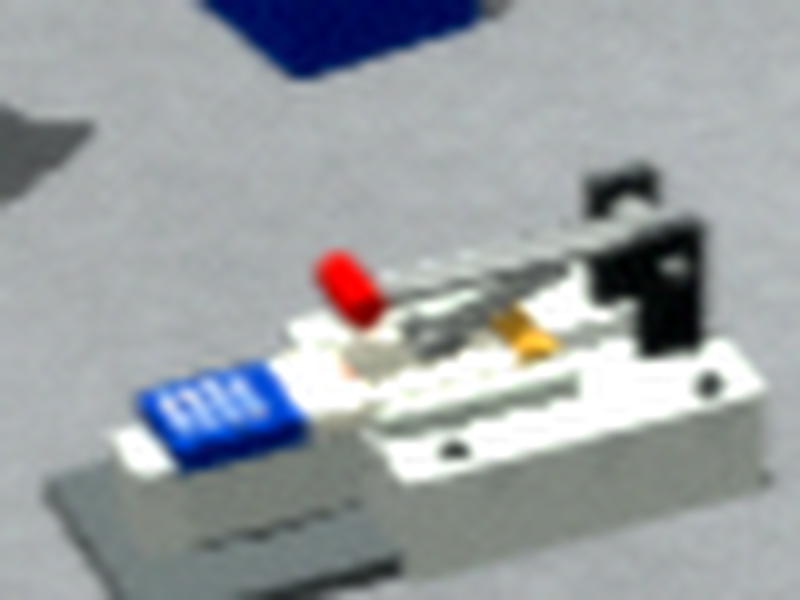

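View pics/top17z.png

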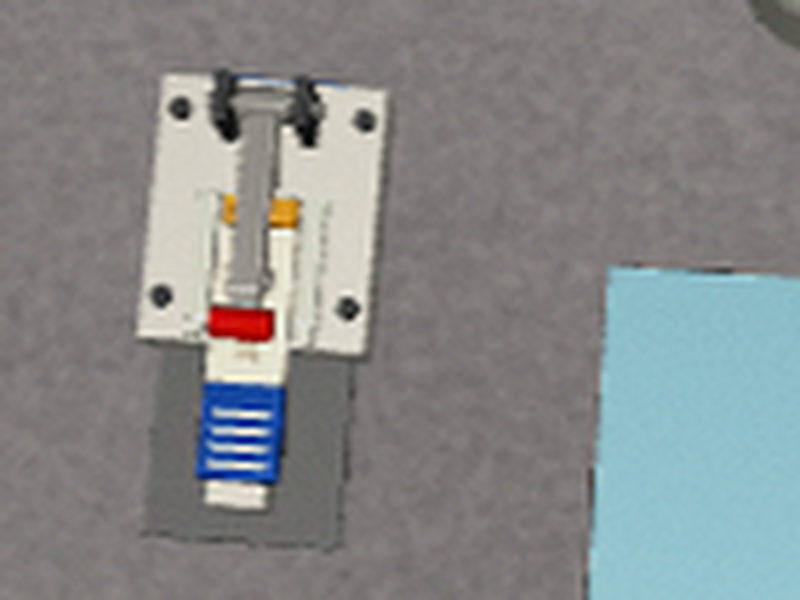

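Run:
```python
from h import *
for f,o in(('side15z',238),('side17z',248)):
    a=cv2.imread('pics/%s.png'%f)
    h=cv2.cvtColor(a,cv2.COLOR_BGR2HSV);m=cv2.inRange(h,(100,120,60),(130,255,255));m[:330]=0
    n,l,s,c=cv2.connectedComponentsWithStats(m);i=1+s[1:,4].argmax()
    print(f,s[i]/10+[o,207,0,0,0],c[i]/10+[o,207])
    r=cv2.minAreaRect(np.argwhere(l==i)[:,::-1].astype(np.float32));print(cv2.boxPoints(r)/10+[o,207])
# nose gap along centre line: profile in top picture
t=cv2.imread('pics/top17.png'); 
im=snap('top')
for z,n in((38,'rear edge'),):
    m=cv2.inRange(cv2.cvtColor(t,cv2.COLOR_BGR2HSV),(100,150,60),(130,255,255));m[:260]=0;m[295:]=0;m[:,:245]=0;m[:,280:]=0
    y,x=np.nonzero(m);print(x.min(),x.max(),y.min(),y.max())
    ct=max(cv2.findContours(m,0,2)[0],key=cv2.contourArea);b=cv2.boxPoints(cv2.minAreaRect(ct));
    for p in b: q=onz(im,p,38);print(p,q,st(q))
```

```text
side15z [ 261.6  243.    17.1   11.3 1195.4] [270.39652836 248.78160448]
[[261.13637161 246.01921844]
 [276.77649689 241.99747467]
 [279.15467072 251.24594116]
 [263.51454544 255.26768875]]
side17z [ 261.8  243.2   16.9   11.1 1012.5] [270.71601975 249.08580741]
[[261.48465538 246.17058182]
 [276.73862267 242.28231049]
 [279.03544998 251.29292679]
 [263.78148174 255.18119431]]
254 269 267 284
[253.82787 282.89346] [521.50337452  74.47393438  38.        ] [-62.10323384  15.23848388]
[255.32787 266.39346] [554.54386435  72.57781493  38.        ] [-29.00842814  15.2939218 ]
[269.7541  267.70493] [552.24186751  43.68169993  38.        ] [-29.60253767 -13.68765313]
[268.2541  284.20493] [519.23965782  45.71413263  38.        ] [-62.66716765 -13.60475776]
```

Run:
```python
from h import *
print(ctrl.close_job()); rep()
```

```text
the job is handed in; nothing more can be done
None
the job is handed in; nothing more can be done
```

I did every step of the task and handed the job in at about 27 s of the 72 s allowed. No verdict was reported.

**What I did:** I lifted the clip to about 1.25 rad, and it stayed up. I then took the blue cassette by its blue end, slid it along the channel to the stop and pressed it for over a second. The push rose from about 4 N to 8.3 N on the wrist sensor. I then folded the clip down by its bar until the force rose to about 14 N, which I took as the hard stop, and let go.

**Last checks:**
- **Clip:** the bar measures 60.2 mm high, so the clip is fully down. The leaf looks to be resting on the cassette, but I could not measure its force.
- **Cassette:** it is flat in the channel with no gap visible at the stop. Its blue end stayed within about 0.3 px (roughly 0.6 mm) in the side view between letting go of it and the clip being down.
- **Arm:** it was clear of everything at hand-in.

**Problems and gaps:**
- **Snag on entry:** at the channel mouth the cassette caught, with about 11 N back and 17 N up on the wrist. I backed off 2 mm and raised it 0.4 mm, after which it ran freely. I could not measure the contact force on the stand itself then, though the wrist reading was below the 30 N jam limit.
- **Camera offset:** the views put the stand's centre line about 1.5 mm off from what I felt gripping the bar, so I used the felt position.
- **Bystanders:** I did not re-measure them. I planned each move clear of them.

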